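Empty the flute lathe's catch drawer

TASK

Pull the lathe's catch drawer out to its stop and move every finished flute part from it into the wooden tote: the long squared heads into the larger compartment, the short octagonal feet into the smaller one. Once all the parts are in the tote, push the empty drawer fully home, and then press the button on the control box all the way down once to report the drawer emptied. Leave the jar, the screwdriver and the mug alone.

Things in the scene. Friction and masses are not known exactly. Their poses are not given: they have to be found in the camera images.
- drawer (a joint): how far the catch drawer is out, m: 0 home, 0.20 at its stop; starts home or up to 8 mm ajar, friction 1.5 N, stays where left. Its steel tray is 165 (along the handle's x) by 250 inside, its centre 137 beyond the handle, floor 16 above the bench, walls 5 thick, 15 high inside, but the tall panel in front. At the stop its rear wall clears the machine by 25.
- drawer_handle (a point): middle of the drawer's bar handle: steel bar 11 thick, 110 long along its y, 59 above the bench, 35 in front of the grey panel (15 thick, 286 wide, top 81 above the bench). From above a finger fits between (29 gap). Its x axis points into the machine: the drawer slides out along -x. The green machine base behind is 290 wide, 90 high; the lathe on it is set back 160.
- tote: open pale wooden tote, 240 (x) by 210 (y) by 40 high, 0.9 kg, loose on the bench; walls and floor 5 thick. Origin: centre of its underside. A crosswise divider 5 thick at x = +20, top 35 above the bench, splits it into the larger compartment (inner x -115 to +17.5, nearer the robot) and the smaller (inner x +22.5 to +115), each 200 wide in y.
- head1: finished flute head: squared brown wooden block 46 long (along x), 36 wide (y), 36 high (z), with a round tenon 26 in diameter, 14 long, on its +x end, so 60 long in all; dark sound window on top; about 70 g. Lies in the tray, long axis roughly along the drawer's travel. Origin: centre of the underside, midway along the 60; its centre is 18 above along z. May be absent.
- head2: finished flute head: squared brown wooden block 46 long (along x), 36 wide (y), 36 high (z), with a round tenon 26 in diameter, 14 long, on its +x end, so 60 long in all; dark sound window on top; about 70 g. Lies in the tray, long axis roughly along the drawer's travel. Origin: centre of the underside, midway along the 60; its centre is 18 above along z. May be absent.
- head3: finished flute head: squared brown wooden block 46 long (along x), 36 wide (y), 36 high (z), with a round tenon 26 in diameter, 14 long, on its +x end, so 60 long in all; dark sound window on top; about 70 g. Lies in the tray, long axis roughly along the drawer's travel. Origin: centre of the underside, midway along the 60; its centre is 18 above along z. May be absent.
- foot1: finished flute foot: a short octagonal brown wooden prism standing on end, 36 across every pair of flats (facet normals at its x axis and every 45 degrees), 44 high, dark bore in the upper end; about 40 g. Origin: centre of the underside; the centre is 22 mm above it along z. May be absent.
- foot2: finished flute foot: a short octagonal brown wooden prism standing on end, 36 across every pair of flats (facet normals at its x axis and every 45 degrees), 44 high, dark bore in the upper end; about 40 g. Origin: centre of the underside; the centre is 22 mm above it along z. May be absent.
- foot3: finished flute foot: a short octagonal brown wooden prism standing on end, 36 across every pair of flats (facet normals at its x axis and every 45 degrees), 44 high, dark bore in the upper end; about 40 g. Origin: centre of the underside; the centre is 22 mm above it along z. May be absent.
- control: fixed grey control box 75 by 75 by 50 high with the push button in the middle of its top. Origin: centre of its underside.
- button_top (a point): centre of the top of the black round push button (28 in diameter), about 72 above the bench; presses straight down 6 mm against a spring, about 5 N to the bottom, and springs back.
- button (a joint): how far the button is pressed, m: 0 up, 0.006 fully down
- jar: bystander: closed amber glass jar, 64 in diameter, 95 high; origin at the centre of its underside
- screwdriver: bystander: screwdriver lying on the bench, 160 long along its x; origin about its middle, underneath
- mug: bystander: white mug, 76 in diameter, 85 high; origin at the centre of its underside
There are look-alikes about, which are no part of the job. Leave any blue look-alike of the control alone.

How it is judged (in metres and radians):
On the way, in this order (a step that is already met when the one before it is completed fails the run):
1. the drawer is pulled out to its stop (within 8 mm) (value of joint drawer above 0.192 m), for 0.2 s.
2. every finished part is in its own compartment of the tote (x of head1 in the frame of tote between -0.118 and 0.02 m and y of head1 in the frame of tote between -0.102 and 0.102 m and z of head1 in the frame of tote between -0.005 and 0.06 m and x of head2 in the frame of tote between -0.118 and 0.02 m and y of head2 in the frame of tote between -0.102 and 0.102 m and z of head2 in the frame of tote between -0.005 and 0.06 m and x of head3 in the frame of tote between -0.118 and 0.02 m and y of head3 in the frame of tote between -0.102 and 0.102 m and z of head3 in the frame of tote between -0.005 and 0.06 m and x of foot1 in the frame of tote between 0.02 and 0.118 m and y of foot1 in the frame of tote between -0.102 and 0.102 m and z of foot1 in the frame of tote between -0.005 and 0.06 m and x of foot2 in the frame of tote between 0.02 and 0.118 m and y of foot2 in the frame of tote between -0.102 and 0.102 m and z of foot2 in the frame of tote between -0.005 and 0.06 m and x of foot3 in the frame of tote between 0.02 and 0.118 m and y of foot3 in the frame of tote between -0.102 and 0.102 m and z of foot3 in the frame of tote between -0.005 and 0.06 m), for 0.2 s.
3. the drawer is pushed fully home (within 6 mm) (value of joint drawer below 0.006 m), for 0.2 s.
4. the button is pressed down (value of joint button above 0.0045 m), for 0.05 s.
At the end, for the whole second after the job is handed in: All heads present lie in the tote's larger compartment and all feet present in its smaller one (origins between the walls, no higher than 60 mm above the tote's underside), at rest; the drawer is home within 6 mm; the button has sprung back (all of step 2 and linear speed of each of head1, head2, head3, foot1, foot2, foot3 below 0.03 m/s and value of joint drawer below 0.006 m and value of joint button below 0.003 m); the robot touches nothing.
It fails at once if the jar is shoved more than 4 cm or tipped over (distance of jar from where it was at the start of the episode above 0.04 m or angle between jar's own z axis and vertical above 0.6 rad).
It fails at once if the screwdriver is shoved more than 4 cm (distance of screwdriver from where it was at the start of the episode above 0.04 m).
It fails at once if the mug is shoved more than 4 cm or tipped over (distance of mug from where it was at the start of the episode above 0.04 m or angle between mug's own z axis and vertical above 0.6 rad).
Of head1, head2, head3, foot1, foot2, foot3 only 4 to 6 are there at a start; the rules pass over those that are not, and their reading is None.
At some moment in a run one of head1, head2, head3, foot1, foot2, foot3 may be knocked a few centimetres aside while the robot is not near it.
Once in a run the grip may slacken for a moment while it holds something.
It also fails if it takes over 210 s, if anything falls off the work surface, if the arm or the gripper's body presses on something with over 40 N, if the wrist force passes 120 N, or if a joint passes its speed limit or range.

ROBOT

A 6-joint arm with a two-finger parallel gripper is mounted at the origin on the work surface. World frame = base frame: x ahead of the robot, y to its left, z up, the work surface at z = 0. Lengths are in m, angles in degrees, forces in N, time in s.
With the tool pointing down it reaches from about 0.275 to 1 m from the base axis. Payload 8.4 kg.
Tool frame: the origin (TCP) lies midway between the tips of the shut fingers; the grasp point (between the pads) lies 19 mm behind it (ctrl.grasp_offset is the distance from the TCP to the grasp point, in m); z points along the fingers, y is the line along which they close (so a half turn about z gives the same grasp; the last joint's range is limited). The gripper opens to 85 mm and grips with 20 to 120 N. Pads are 22 mm wide; open, the fingers measure 114 mm over their backs; the gripper's body (76 mm by 85 mm) begins 54 mm behind the grasp point. The pads swing forward as they close: fully open they stand 13 mm farther back than shut.
Start: joints at [63.404, 20.225, 93.587, -0, 66.188, -0.138], TCP at [0.278, 0.56, 0.203] pointing down, gripper open.
Joint ranges: [-150.9, 150.9], [-52.94, 120.26], [3.33, 152.33], [-74.26, 254.26], [0, 154.13], [-172.89, 172.89]. Speed limits (degrees/s): [127.2, 127.2, 159.86, 180, 180, 180].

INTERFACE

Orientations are given as [roll, pitch, yaw] about the fixed x, y, z axes, in that order (R = Rz(yaw) Ry(pitch) Rx(roll)).
In Python, from bench import ctrl gives the robot as it stands. The module is installed in compiled form; this text tells all that it offers.
- The arm moves only by the shell command python3 -m crank 'ROWS' [FORCE]. ROWS is JSON, a list of rows, each a list of 7 numbers: the shift along the tool's x, y, z in mm, then the turn, a rotation vector about the tool's x, y, z in rad, then the opening, from -1 (shut) to 1 (fully open). A call has exactly 8 rows; each row is the pose to reach, as a shift and turn from the pose commanded when the call began, along the tool's axes at that moment; what a row does not reach only later rows make up. A row lasts 1/8 s, in which the tool goes at most 62.5 mm and 10.7 degrees, less where a joint would pass 70% of its speed; a pose out of reach is approached as far as the arm can. A call with a gripper value outside its range is refused whole. The fingers move at their own pace and stop on an object; FORCE is the grip in N (left out, the last holds). Time passes only in rows, so rows that repeat a pose let the fingers close, or fill a call up. It gives the time, the measured TCP pose, the force, the opening and the grip force at its end, in the units of the state.
- ctrl.get_state(): the state, without advancing time (a new reading comes with each control period).
- ctrl.grab_frame(name): name is "scene" or "top"; returns a dict with "color" (400x640x3 uint8, blue, green, red), "z_map" (400x640 float32, m along the optical axis (not along the pixel's ray), 0 where there is no reading), "vfov" (degrees; the focal length in pixels is half the picture's height over the tangent of half this angle, whatever the lens; pixels are square), "cx", "cy" (the principal point, pixels), "world_from_camera" (4x4, takes a point from camera to world coordinates). Camera axes: x right, y down, z forward; pixel columns grow to the right and rows downward; lengths in m; the calibration is good to about 2 mm. A picture is of the moment at which its call begins.
- ctrl.close_job(): hands the job in; it is judged then, once.
The state is a dict: "time": time; "qpos": joint angles; "qvel": joint speeds; "tau": joint torques, N m; "ee_pos": TCP position; "ee_rot": TCP orientation; "wrist_force": force on the tool from outside, world axes, zero at the start; "moment": the same for the moment, N m; "width": finger opening in m; "grip_force": force on a finger pad.
Only numpy, scipy, OpenCV 4.12 (cv2) and the standard library are available. Lean on these libraries where they do the work, as an engineer would, in place of code of your own. Each camera call takes 0.05 s, during which the arm holds its last target. There are 200 camera calls.

## Working session

There is one attempt and no reset: what is moved stays moved. The work goes in short steps, Python scripts to look and compute and a shell command to move; the robot and the scene stay as the last step left them, time stands still between calls to the robot, and variables do not carry over. Pictures are saved under pics/ and viewed, at most 14 in all, crops included, and the job is handed in when it is done.

```bash
mkdir -p pics; cat > h.py <<'E'
import numpy as np, cv2
from bench import ctrl
from scipy.spatial.transform import Rotation as R
def grab(n,save=None):
    f=ctrl.grab_frame(n); f={**f}
    h=f["color"].shape[0]; f["f"]=h/2/np.tan(np.radians(f["vfov"])/2)
    z=f["z_map"]; v,u=np.mgrid[:z.shape[0],:z.shape[1]]
    p=np.stack([(u-f["cx"])/f["f"]*z,(v-f["cy"])/f["f"]*z,z],-1)
    T=np.array(f["world_from_camera"]); f["P"]=p@T[:3,:3].T+T[:3,3]; f["P"][z==0]=np.nan
    f["T"]=T
    if save: cv2.imwrite(save,f["color"])
    return f
def ray(f,u,v,h):
    d=f["T"][:3,:3]@np.array([(u-f["cx"])/f["f"],(v-f["cy"])/f["f"],1]); o=f["T"][:3,3]
    return o+d*(h-o[2])/d[2]
def delta(x,y,z,yaw=None):
    "tool-frame shift (mm) from commanded ~ measured pose to world target"
    s=ctrl.get_state(); r=R.from_euler('xyz',s["ee_rot"],degrees=True)
    return np.round(r.inv().apply(np.array([x,y,z])-s["ee_pos"])*1000,1)
E
python3 - <<'E'
from h import *
for n in("top","scene"):
    f=grab(n,f"pics/{n}0.png"); print(n,f["vfov"],f["cx"],f["cy"],f["T"].round(3).tolist())
    np.savez(f"{n}0.npz",P=f["P"],C=f["color"])
s=ctrl.get_state();print(s)
E
```

```text
top 47.725334920931694 316.7575503382416 199.42258925019004 [[0.028, -0.999, 0.036, 0.471], [-1.0, -0.028, -0.001, 0.104], [0.002, -0.036, -0.999, 1.401], [0.0, 0.0, 0.0, 1.0]]
scene 57.6646778941918 318.49187866568246 198.14511299704017 [[0.638, 0.591, -0.494, 1.015], [0.77, -0.502, 0.394, -0.295], [-0.016, -0.632, -0.775, 0.863], [0.0, 0.0, 0.0, 1.0]]
{'time': 0.1, 'qpos': array([ 6.34033026e+01,  2.02612444e+01,  9.36257073e+01, -2.54885226e-03,
        6.61893611e+01, -1.38742288e-01]), 'qvel': array([-0.06371533, -0.13210623, -0.06695694,  0.00029334,  0.12069289,
       -0.09633121]), 'tau': array([ 2.47289036e-04, -6.06355691e+01, -3.42819214e+01,  1.62199813e-04,
        3.93360664e-03,  2.93313508e-05]), 'ee_pos': array([0.27827132, 0.5590917 , 0.20270041]), 'ee_rot': array([-1.79923682e+02,  2.14573451e-03,  1.53543077e+02]), 'wrist_force': array([-0.4758392 ,  0.27434162,  0.0390284 ]), 'moment': array([ 0.06502615, -0.02782949, -0.01268932]), 'grip_force': 0.0, 'width': 0.08522920776069204}
```

View pics/top0.png

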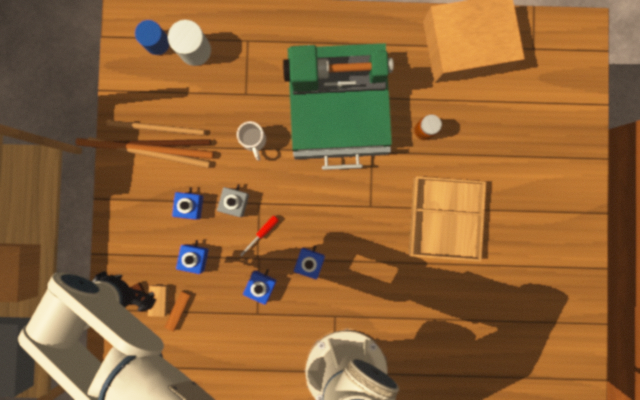

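View pics/scene0.png

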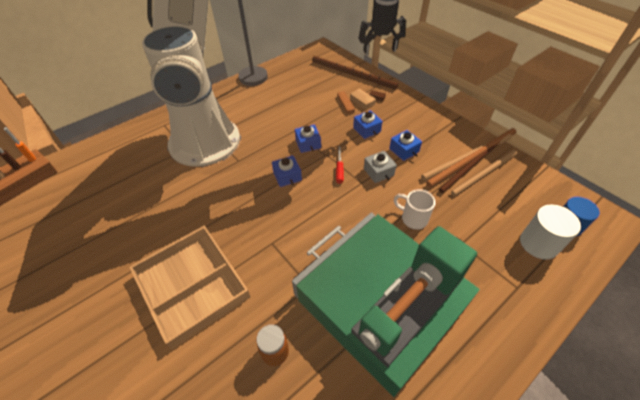

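The top view shows the handle bar around (342,165), tote corners at about (416,177), (487,180), (484,259) and (410,256), the grey control at (232,202), the mug at (251,137), the jar at (430,125) and the screwdriver at (260,237). Blue controls are the look-alikes.

```bash
python3 - <<'E'
from h import *
f=grab("top"); P=f["P"];C=f["color"].astype(int)
hsv=cv2.cvtColor(f["color"],cv2.COLOR_BGR2HSV)
def box(m,u0,v0,u1,v1):
    k=np.zeros(m.shape,bool);k[v0:v1,u0:u1]=1;return m&k
# depth sanity
for n,u,v in [("handle",342,167),("panel",342,153),("button",232,202),("bench",380,230),("totefloor",450,235)]: print(n,P[v,u].round(4))
# handle: pixels in z 0.045..0.07 in front of panel
m=box((P[...,2]>.04)&(P[...,2]<.075),310,155,375,175)
v,u=np.nonzero(m); print("handle n",len(u),u.min(),u.max(),v.min(),v.max())
if len(u):
    r=cv2.fitLine(np.stack([u,v],1)[v>163].astype(np.float32),cv2.DIST_L2,0,.01,.01).ravel();print(r)
# low saturation pixels
m2=box(hsv[...,1]<70,315,154,370,175); 
for row in range(148,174): print(row,"".join("#" if x<80 else "." for x in hsv[row,312:372,1]), P[row,342,2].round(3))
# tote rim
m=box((P[...,2]>.03)&(P[...,2]<.05),400,165,500,270)
v,u=np.nonzero(m); w=P[m][:,:2]; print("tote n",len(u))
rr=cv2.minAreaRect(np.stack([u,v],1).astype(np.float32));bx=cv2.boxPoints(rr);q=np.array([ray(f,*b,.04)[:2] for b in bx]);print(q.round(4).tolist(),q.mean(0).round(4),np.linalg.norm(q-np.roll(q,1,0),axis=1))
# button
m=box(hsv[...,2]<70,215,188,248,216); v,u=np.nonzero(m);print("btn dark",len(u),u.mean(),v.mean(),ray(f,u.mean(),v.mean(),.072))
m=box(P[...,2]>.06,215,188,248,216); v,u=np.nonzero(m);print("btn z",len(u),u.mean(),v.mean(),P[m].mean(0))
m=box((P[...,2]>.04)&(P[...,2]<.06),210,180,252,222);w=P[m];print("ctrl",w[:,:2].min(0),w[:,:2].max(0))
E
```

```text
handle [0.6176 0.031  0.0609]
panel [0.6572 0.0329 0.0767]
button [0.504  0.3522 0.0725]
bench [ 0.4321 -0.0949  0.0008]
totefloor [ 0.4229 -0.3103  0.0057]
handle n 253 310 361 155 169
[ 9.9907702e-01 -4.2954478e-02  3.4109933e+02  1.6641060e+02]
148 #.########################################################## 0.015
149 ############################################################ 0.084
150 ############################################################ 0.08
151 ############################################################ 0.077
152 ############################################################ 0.081
153 ############################################################ 0.077
154 ############################################################ 0.075
155 #########################################.######............ 0.053
156 ######################.#....................###............. 0.031
157 #...........####............................###............. 0.004
158 .............##.............................##.............. 0.003
159 .............##.............................##.............. -0.003

[... 668 characters left out ...]
...................................... 0.002
170 ............................................................ -0.0
171 ............................................................ -0.002
172 ............................................................ -0.003
173 ............................................................ 0.002
tote n 773
[[0.3573, -0.1802], [0.5982, -0.1907], [0.5905, -0.4039], [0.3497, -0.392]] [ 0.4739 -0.2917] [0.21196354 0.24114366 0.21330834 0.24112888]
btn dark 39 232.07692307692307 200.2051282051282 [0.50928644 0.3522416  0.072     ]
btn z 135 230.51111111111112 201.52592592592592 [0.50540419 0.35764996 0.06701436]
ctrl [0.46307748 0.31528456] [0.54887858 0.40069572]
```

```bash
python3 - <<'E'
import cv2
a=cv2.imread("pics/top0.png")[120:270,170:500]
cv2.imwrite("pics/c1.png",cv2.resize(a,(792,360),interpolation=cv2.INTER_CUBIC))
E
```

```text
(no output)
```

View pics/c1.png

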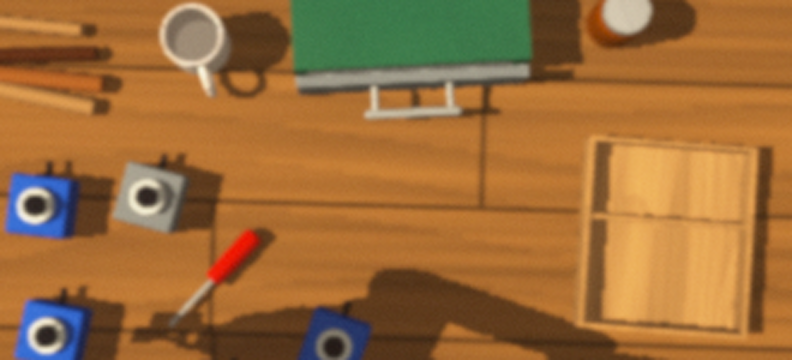

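The crop confirms the tote's divider on the far side, the handle's two posts with a gap behind the bar, and the grey control's button at about (231.7,201.7) in full-picture pixels.

```bash
cat >> h.py <<'E'
def go(x,y,z,yaw):
    s=ctrl.get_state(); d=delta(x,y,z); dy=(s["ee_rot"][2]-yaw+180)%360-180
    print("from",np.round(s["ee_pos"],4),"rot",np.round(s["ee_rot"],1),"shift",d,"rz",round(np.radians(dy),3))
E
python3 - <<'E'
from h import *
f=grab("top")
print(ray(f,341.1,166.4,.063), ray(f,323.3,167.4,.063),ray(f,361,165.7,.063),"btn",ray(f,231.7,201.7,.072))
g=ray(f,342,166.4,.063); go(g[0],g[1],.18,94.4)
E
```

```text
[0.6191023  0.03382718 0.063     ] [0.61462351 0.0865945  0.063     ] [ 0.62286556 -0.02521377  0.063     ] btn [0.50485886 0.35319586 0.072     ]
from [0.2783 0.5592 0.2029] rot [-179.9    0.   153.5] shift [-540.4 -320.9   23.2] rz 1.032
```

```bash
python3 -m crank '[[-540,-321,0,0,0,1.032,-0.34],[-540,-321,0,0,0,1.032,-0.34],[-540,-321,0,0,0,1.032,-0.34],[-540,-321,0,0,0,1.032,-0.34],[-540,-321,0,0,0,1.032,-0.34],[-540,-321,0,0,0,1.032,-0.34],[-540,-321,0,0,0,1.032,-0.34],[-540,-321,0,0,0,1.032,-0.34]]'; python3 -c "
from h import *
go(.6188,.0307,.18,94.3)"
```

```text
time: 1.2
ee_pos: [0.5503, 0.1374, 0.2035]
ee_rot: [180.0, -0.0, 94.4]
wrist_force: [1.3, 0.6, 0.4]
width: 0.0283
grip_force: 0.0
from [0.5503 0.1374 0.2035] rot [180.   -0.   94.4] shift [-111.7   60.1   23.5] rz 0.002
```

```bash
python3 -m crank '[[-56,30,12,0,0,0,-0.34],[-112,60,24,0,0,0,-0.34],[-112,60,60,0,0,0,-0.34],[-112,60,100,0,0,0,-0.34],[-112,60,100,0,0,0,-0.34],[-112,60,100,0,0,0,-0.34],[-112,60,100,0,0,0,-0.34],[-112,60,100,0,0,0,-0.34]]'; python3 -c "
from h import *
go(.6188,.0307,.042,94.3)
f=grab('scene');cv2.imwrite('pics/s1.png',cv2.resize(f['color'][200:330,260:460],(800,520)))"
```

```text
time: 2.2
ee_pos: [0.6186, 0.0325, 0.1049]
ee_rot: [179.9, 0.0, 94.4]
wrist_force: [-1.0, 0.6, 0.6]
width: 0.028
grip_force: 0.0
from [0.6186 0.0325 0.1049] rot [179.9   0.   94.4] shift [-1.8 -0.1 62.9] rz 0.002
```

View pics/s1.png

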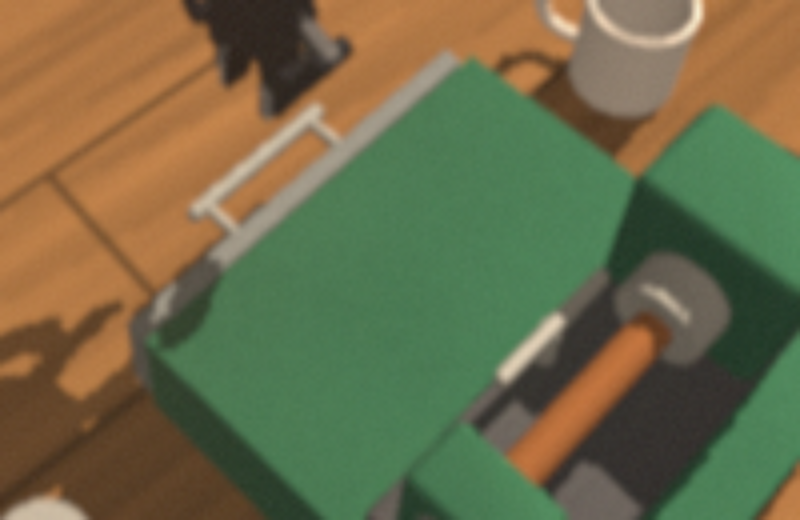

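The gripper hangs above the bar (fingers at about (325,222) full-frame). The drawer is nearly home, so I descend.

```bash
python3 -m crank '[[-2,0,15,0,0,0,-0.34],[-2,0,30,0,0,0,-0.34],[-2,0,45,0,0,0,-0.34],[-2,0,62,0,0,0,-0.34],[-2,0,62,0,0,0,-0.34],[-2,0,62,0,0,0,-1],[-2,0,62,0,0,0,-1],[-2,0,62,0,0,0,-1]]' 40
```

```text
time: 3.25
ee_pos: [0.6184, 0.0303, 0.042]
ee_rot: [179.9, 0.0, 94.4]
wrist_force: [-0.7, -0.2, -0.3]
width: 0.0
grip_force: 0.0
```

```bash
python3 -c "
from h import *
f=grab('scene');g=grab('top')
a=cv2.resize(f['color'][190:300,270:420],(600,440));b=cv2.resize(g['color'][110:190,290:400],(600,440))[:,:]
cv2.imwrite('pics/s2.png',cv2.resize(np.hstack([a,b]),(800,293)))"
```

```text
(no output)
```

View pics/s2.png

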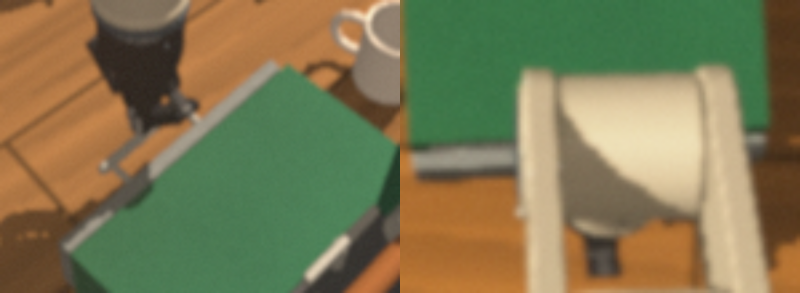

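The scene view shows the shut fingers beside the bar, which runs from about (296,231) to (343,218). I'll check the registration by depth in the scene camera.

```bash
python3 - <<'E'
from h import *
d=np.load("scene0.npz");P=d["P"];C=d["C"]
m=np.zeros(P.shape[:2],bool);m[215:265,295:350]=1
hsv=cv2.cvtColor(C,cv2.COLOR_BGR2HSV)
m&=(P[...,2]>.045)&(P[...,2]<.075)&(P[...,0]<.64)&(P[...,0]>.55)
w=P[m];print(len(w),w.min(0),w.max(0),np.median(w,0))
v,u=np.nonzero(m);print(u.min(),u.max(),v.min(),v.max())
f=grab("scene");T=np.linalg.inv(f["T"])
for p in([.6188,.0307,.059],[.6146,.0866,.059],[.6229,-.0252,.059],[.6184,.0303,.042],[.6184,.0303,.059]):
    q=T[:3,:3]@p+T[:3,3];print(p,(f["f"]*q[:2]/q[2]+[f["cx"],f["cy"]]).round(1))
s=ctrl.get_state();print(s["width"],s["grip_force"],s["ee_pos"])
cv2.imwrite('pics/s3.png',cv2.resize(f['color'][200:270,280:370],(792,616))[:600])
E
```

```text
205 [ 0.61338909 -0.02543327  0.05661979] [0.63977201 0.0911495  0.06767196] [0.62398441 0.03243198 0.06343848]
307 343 226 255
[0.6188, 0.0307, 0.059] [322.5 240.3]
[0.6146, 0.0866, 0.059] [337.5 227.9]
[0.6229, -0.0252, 0.059] [306.6 253.5]
[0.6184, 0.0303, 0.042] [322.3 243.8]
[0.6184, 0.0303, 0.059] [322.2 240.3]
-0.00033029900553711 0.0 [0.61818922 0.03025056 0.04170746]
```

View pics/s3.png

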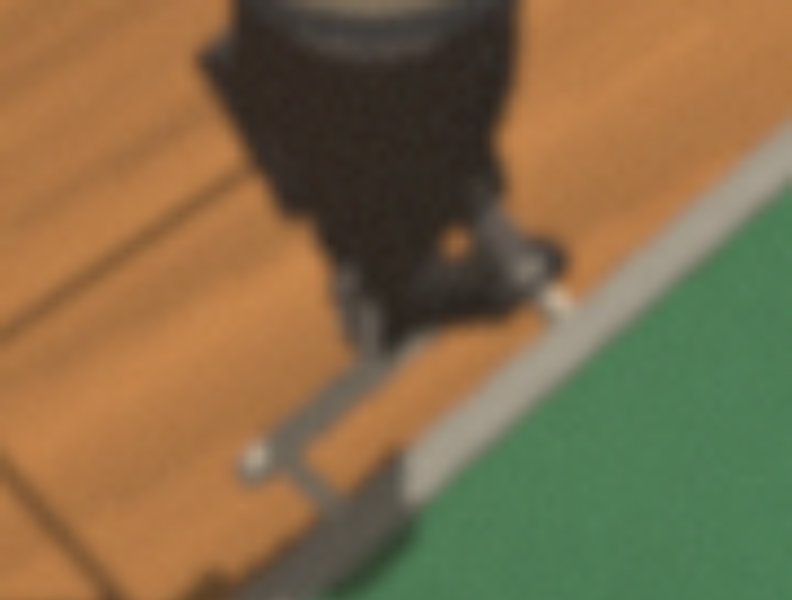

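```bash
python3 -m crank '[[0,-5,0,0,0,0,-1],[0,-10,0,0,0,0,-1],[0,-15,0,0,0,0,-1],[0,-20,0,0,0,0,-1],[0,-25,0,0,0,0,-1],[0,-30,0,0,0,0,-1],[0,-30,0,0,0,0,-1],[0,-30,0,0,0,0,-1]]'
python3 -c "
from h import *
f=grab('scene')
cv2.imwrite('pics/s4.png',cv2.resize(f['color'][190:280,270:370],(660,594)))"
```

```text
time: 4.4
ee_pos: [0.5883, 0.028, 0.0415]
ee_rot: [180.0, -0.0, 94.4]
wrist_force: [-0.9, 0.1, 0.1]
width: 0.0001
grip_force: 0.0
```

View pics/s4.png

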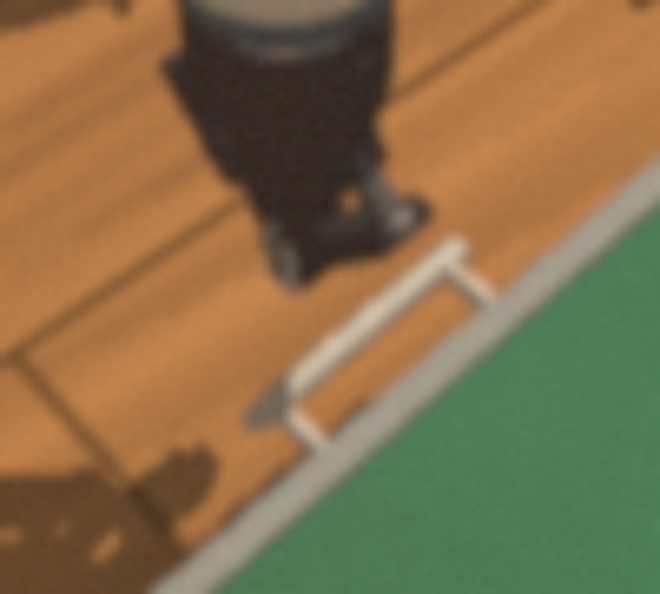

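The bar is still home, and the fingers show two lobes: (315,231) and (334,223) in full-frame pixels. I'll read their 3D positions.

```bash
python3 - <<'E'
from h import *
f=grab("scene");P=f["P"];V=cv2.cvtColor(f["color"],cv2.COLOR_BGR2HSV)[...,2]
for v in range(212,236,2):
    print(v,[(u,*(P[v,u]*1000).round().astype(int)) for u in range(308,338,3) if P[v,u,2]>.012])
print(ctrl.get_state()["ee_pos"],ctrl.grasp_offset)
E
```

```text
212 [(308, np.int64(608), np.int64(-2), np.int64(199)), (311, np.int64(615), np.int64(1), np.int64(204)), (314, np.int64(619), np.int64(7), np.int64(202)), (317, np.int64(622), np.int64(13), np.int64(199)), (320, np.int64(624), np.int64(20), np.int64(196)), (323, np.int64(627), np.int64(27), np.int64(193)), (326, np.int64(626), np.int64(36), np.int64(184))]
214 [(308, np.int64(585), np.int64(14), np.int64(154)), (311, np.int64(603), np.int64(10), np.int64(175)), (314, np.int64(606), np.int64(16), np.int64(174)), (317, np.int64(613), np.int64(20), np.int64(178)), (320, np.int64(623), np.int64(21), np.int64(186)), (323, np.int64(626), np.int64(27), np.int64(185)), (326, np.int64(627), np.int64(36), np.int64(178))]
216 [(308, np.int64(585), np.int64(14), np.int64(146)), (311, np.int64(602), np.int64(11), np.int64(166)), (314, np.int64(609), np.int64(14), np.int64(170)), (317, np.int64(613), np.int64(20), np.int64(170)), (320, np.int64(622), np.int64(21), np.int64(178)), (323, np.int64(629), np.int64(25), np.int64(182)), (326, np.int64(630), np.int64(33), np.int64(176))]
218 [(308, np.in
[... 2467 characters left out ...]
4, np.int64(597), np.int64(21), np.int64(91)), (317, np.int64(602), np.int64(27), np.int64(92)), (320, np.int64(623), np.int64(20), np.int64(122)), (323, np.int64(634), np.int64(20), np.int64(134)), (335, np.int64(619), np.int64(74), np.int64(66))]
232 [(311, np.int64(588), np.int64(18), np.int64(75)), (314, np.int64(598), np.int64(20), np.int64(84)), (317, np.int64(604), np.int64(25), np.int64(86)), (332, np.int64(617), np.int64(65), np.int64(62)), (335, np.int64(622), np.int64(72), np.int64(61))]
234 [(314, np.int64(597), np.int64(20), np.int64(74)), (329, np.int64(618), np.int64(54), np.int64(65)), (332, np.int64(624), np.int64(59), np.int64(66))]
[0.58831914 0.02794925 0.04140775] 0.0187
```

Depth shows the lowest finger points near z≈72 mm while the reading says 41 mm, so the fingers may never have reached the bar. I'll lower to a safe reading of 15 mm clear of the bar and compare again.

```bash
python3 -m crank '[[0,-8,5,0,0,0,-1],[0,-15,10,0,0,0,-1],[0,-15,16,0,0,0,-1],[0,-15,22,0,0,0,-1],[0,-15,26,0,0,0,-1],[0,-15,26,0,0,0,-1],[0,-15,26,0,0,0,-1],[0,-15,26,0,0,0,-1]]'
python3 - <<'E'
from h import *
f=grab("scene");P=f["P"];s=ctrl.get_state();T=np.linalg.inv(f["T"])
print(s["ee_pos"],s["wrist_force"],s["qpos"])
for dz in(0,.02,.04,.06):
    q=T[:3,:3]@(s["ee_pos"]+[0,0,dz])+T[:3,3];print(dz,(f["f"]*q[:2]/q[2]+[f["cx"],f["cy"]]).round(1))
for v in range(222,248,2):
    print(v,[(u,*map(int,P[v,u]*1000)) for u in range(304,322,2) if P[v,u,2]>.01])
cv2.imwrite('pics/s5.png',cv2.resize(f['color'][200:260,280:350],(700,600)))
E
```

```text
time: 5.5
ee_pos: [0.5733, 0.0268, 0.0156]
ee_rot: [180.0, 0.0, 94.4]
wrist_force: [-0.3, -0.5, -0.0]
width: 0.0
grip_force: 0.0
[0.57330983 0.02680123 0.01557065] [0.46766178 0.23018568 0.25484866] [ 2.52764103e+00  2.95598958e+01  1.07553299e+02 -1.95012275e-03
  4.28655548e+01 -1.88446761e+00]
0 [310.9 239. ]
0.02 [310.6 234.9]
0.04 [310.4 230.8]
0.06 [310.1 226.5]
222 [(304, 564, 14, 97), (306, 572, 14, 106), (308, 584, 12, 121), (310, 593, 12, 130), (312, 593, 18, 124), (314, 600, 19, 131), (316, 607, 20, 138), (320, 615, 26, 141)]
224 [(304, 562, 15, 85), (306, 570, 15, 94), (308, 586, 11, 115), (310, 592, 12, 121), (312, 591, 20, 112), (314, 586, 30, 98), (316, 588, 34, 96), (320, 615, 26, 133)]
226 [(306, 569, 16, 83), (308, 577, 17, 91), (310, 591, 12, 111), (312, 591, 19, 104), (314, 591, 25, 98), (316, 595, 29, 100), (318, 598, 33, 99), (320, 618, 23, 130)]
228 [(306, 562, 20, 62), (308, 575, 17, 79), (310, 585, 16, 91), (312, 589, 20, 93), (314, 595, 22, 98), (316, 605, 21, 109), (318, 614, 20, 121), (320, 623, 19, 130)]
230 [(306, 562, 20, 53), (308, 575, 17, 71), (310, 581, 20, 74), (312, 588, 21, 81), (314, 601, 17, 99), (316, 606, 20, 102), (318, 616, 18, 115), (320, 624, 18, 124)]
232 [(308, 575, 16, 62), (310, 581, 19, 66), (312, 587, 21, 71), (314, 602, 16, 92), (316, 607, 18, 96), (318, 615, 19, 105), (320, 622, 20, 112)]
234 [(308, 575, 16, 52), (310, 582, 18, 58), (312, 586, 22, 59), (314, 586, 28, 53)]
236 [(310, 582, 18, 49)]
238 []
240 []
242 [(320, 621, 20, 65)]
244 [(318, 622, 12, 63), (320, 626, 16, 65)]
246 [(314, 621, 0, 65), (316, 624, 4, 65), (318, 626, 9, 62), (320, 628, 14, 60)]
```

View pics/s5.png

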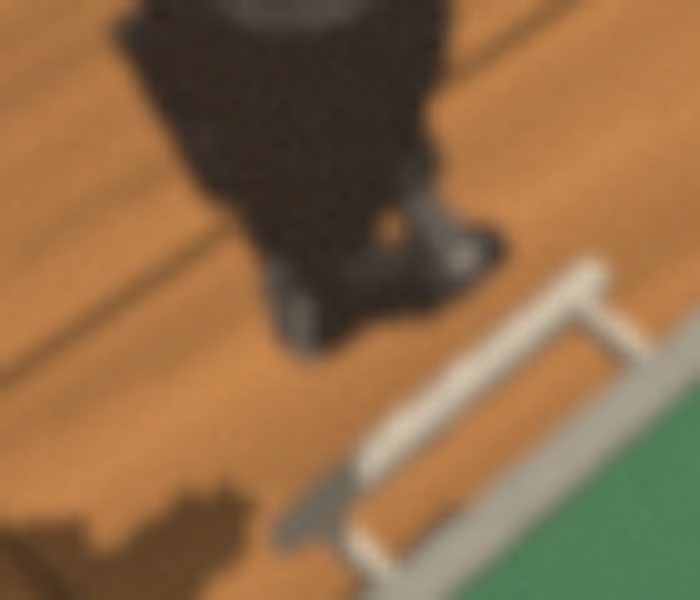

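The tip ends at about (310,235), z≈45 mm, against a reading of 15.6 mm. The true tip is therefore about 29 mm above the reported TCP, while x and y agree. I'll redo the grasp with that offset.

```bash
python3 -m crank '[[0,0,-50,0,0,0,-0.34],[0,20,-50,0,0,0,-0.34],[0,46,-50,0,0,0,-0.34],[0,46,-50,0,0,0,-0.34],[0,46,-35,0,0,0,-0.34],[0,46,-20,0,0,0,-0.34],[0,46,-10,0,0,0,-0.34],[0,46,-10,0,0,0,-0.34]]'
python3 -m crank '[[0,0,4,0,0,0,-0.34],[0,0,8,0,0,0,-0.34],[0,0,12,0,0,0,-0.34],[0,0,12,0,0,0,-0.34],[0,0,12,0,0,0,-1],[0,0,12,0,0,0,-1],[0,0,12,0,0,0,-1],[0,0,12,0,0,0,-1]]' 40
```

```text
time: 6.55
ee_pos: [0.6178, 0.0303, 0.024]
ee_rot: [-179.9, -0.0, 94.4]
wrist_force: [0.1, 0.1, 0.6]
width: 0.0284
grip_force: 0.0
time: 7.55
ee_pos: [0.6192, 0.0304, 0.0136]
ee_rot: [180.0, 0.0, 94.4]
wrist_force: [0.6, 0.4, 2.0]
width: 0.0094
grip_force: 39.0
```

```bash
python3 -m crank '[[0,-15,0,0,0,0,-1],[0,-40,0,0,0,0,-1],[0,-65,0,0,0,0,-1],[0,-90,0,0,0,0,-1],[0,-115,0,0,0,0,-1],[0,-140,0,0,0,0,-1],[0,-160,0,0,0,0,-1],[0,-175,0,0,0,0,-1]]'
python3 -m crank '[[0,-5,0,0,0,0,-1],[0,-9,0,0,0,0,-1],[0,-12,0,0,0,0,-1],[0,-15,0,0,0,0,-1],[0,-17,0,0,0,0,-1],[0,-17,0,0,0,0,-1],[0,-17,0,0,0,0,-1],[0,-17,0,0,0,0,-1]]'
```

```text
time: 8.55
ee_pos: [0.4436, 0.0166, 0.0136]
ee_rot: [180.0, 0.0, 94.4]
wrist_force: [1.4, -3.5, 0.0]
width: 0.0097
grip_force: 40.7
time: 9.55
ee_pos: [0.4279, 0.0154, 0.0135]
ee_rot: [180.0, 0.0, 94.4]
wrist_force: [-0.3, -5.7, 5.7]
width: 0.0096
grip_force: 39.2
```

```bash
python3 -m crank '[[0,-1,0,0,0,0,-1],[0,-2,0,0,0,0,-1],[0,-3,0,0,0,0,-1],[0,-4,0,0,0,0,-1],[0,-4,0,0,0,0,-1],[0,-4,0,0,0,0,-1],[0,-4,0,0,0,0,-1],[0,-4,0,0,0,0,-1]]'
python3 -m crank '[[0,-1,0,0,0,0,-1],[0,-2,0,0,0,0,-1],[0,-3,0,0,0,0,-1],[0,-4,0,0,0,0,-1],[0,-5,0,0,0,0,-1],[0,-5,0,0,0,0,-1],[0,-5,0,0,0,0,-1],[0,-5,0,0,0,0,-1]]'
```

```text
time: 10.55
ee_pos: [0.4258, 0.0152, 0.0136]
ee_rot: [179.8, 0.0, 94.4]
wrist_force: [5.5, -5.1, -3.4]
width: 0.0098
grip_force: 39.1
time: 11.55
ee_pos: [0.426, 0.0152, 0.0138]
ee_rot: [179.3, 0.0, 94.4]
wrist_force: [23.6, -1.5, -27.2]
width: 0.0094
grip_force: 38.7
```

```bash
python3 -m crank '[[0,7,0,0,0,0,-1],[0,7,0,0,0,0,-0.34],[0,7,0,0,0,0,-0.34],[0,7,-40,0,0,0,-0.34],[0,7,-90,0,0,0,-0.34],[0,7,-150,0,0,0,0.5],[60,7,-150,0,0,0,0.5],[120,7,-150,0,0,0,0.5]]'
python3 -m crank '[[60,0,0,0,0,0,0.5],[120,0,0,0,0,0,0.5],[180,0,0,0,0,0,0.5],[220,0,0,0,0,0,0.5],[220,0,0,0,0,0,0.5],[220,0,0,0,0,0,0.5],[220,0,0,0,0,0,0.5],[220,0,0,0,0,0,0.5]]'
python3 - <<'E'
from h import *
f=grab("top");g=grab("scene")
np.savez("d1.npz",P=f["P"],C=f["color"])
cv2.imwrite("pics/t2.png",cv2.resize(f["color"][120:240,280:440],(800,600),interpolation=cv2.INTER_CUBIC))
P=f["P"]
for v in range(140,206,3): print(v," ".join("%3d"%min(999,P[v,u,2]*1000) if P[v,u,2]==P[v,u,2] else " . " for u in range(304,404,3)))
E
```

```text
time: 12.55
ee_pos: [0.4163, 0.1361, 0.1644]
ee_rot: [179.9, -0.0, 94.3]
wrist_force: [1.1, 0.3, -0.0]
width: 0.0636
grip_force: 0.0
time: 13.55
ee_pos: [0.3996, 0.3535, 0.1635]
ee_rot: [-180.0, 0.0, 94.3]
wrist_force: [0.2, -0.8, 0.2]
width: 0.0641
grip_force: 0.0
140  88  85  91  91  85  90  84  89  91  84  86  86  88  91  88  91  88  89  86  95  85  91  88  84  89  90  83  91  92   0  -3   0   4  -4
143  85  89  88  92  93  90  87  87  87  88  91  91  86  91  90  89  83  90  92  88  89  90  90  90  87  84  90  89  90   0   1  -1  -2   5
146  90  92  91  87  85  89  87  92  86  89  87  90  85  86  88  90  90  90  84  80  77   5   7   6   7   8   2  54  52  -3  -1  -2   1  -5
149  81   5   5  10   5   9  14   8   6   4   7  11   6   3   8   5   6   5  10   8   9   8   9   6   3   0  -2   5   3   1   0   3   0   2
152   9   9   8   7   2   4   0  -1   2  -4  -4  -1  -1   0  -2   0  -1   0  -4  -2   0   0  -4  -1   4   1  -2   0   6   4  -1  -1   0  -1
155  -3  -1  -1  -3  -1  -5   2   0  -5   5   1  -2   0   0   0  -2   1   0   5  .   -2   0  -2   1   0   4   0  -7   3   1   1  -3  -
[... 1545 characters left out ...]

191  18  10  16  18  12  18  15  15  16  16  16  39  48  45  14  15  11  16  17  12  15  18  59  56  21  17  18  30  -2  -3  -1  -3   0  -2
194   9  20  13  60  62  19  14  18  19  16  12  48  49  49  55  15  15  14  15  16  17  62  57  62  62  15  17  30   1  -1  -1  -6   0  -1
197  19  12  62  55  59  59  17  16  10  12  17  52  53  53  51  15  16  18  19  15  13  61  53  53  61  16  14  31   0  -2  -2   0  -2  -1
200   8  13  57  57  58  59  17  13  21  12  15  51  56  57  51  20  14  16  21  19  17  57  59  60  60  15   9  30  -3   0  -1  -3  -5  -5
203  22  16  60  56  59  58  12  18  20  17  12  52  49  51  50  13  14  17  15  13  12  16  12  17  13  17  13  30  -1   0  -1   0   3  -1
```

View pics/t2.png

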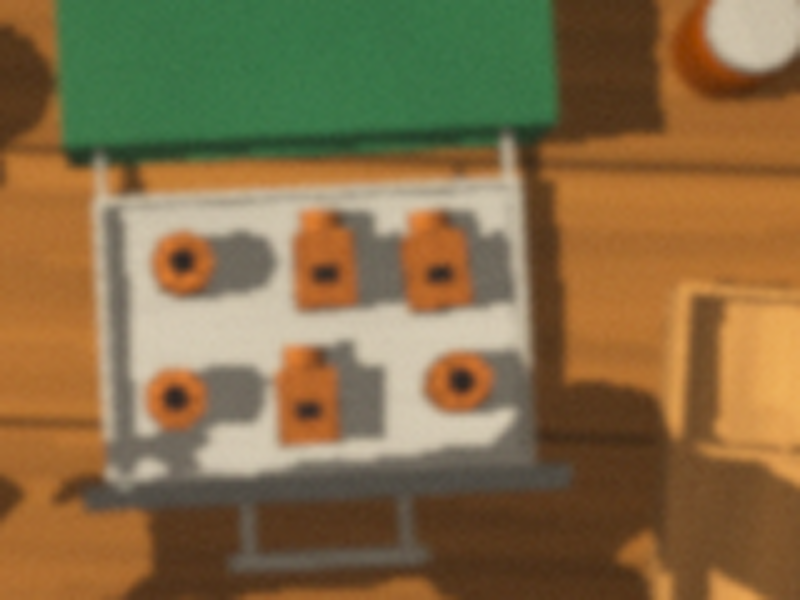

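The drawer is out at its stop with three heads and three feet. In full-frame pixels, the feet are at about (316,172), (315,199) and (372,196), and the heads at (345,171), (367,172) and (342,199). Now I'll localize each.

```bash
cat >> h.py <<'E'
def parts(f,quiet=False):
    "brown blobs standing in the tray: kind, centre xy, yaw"
    hsv=cv2.cvtColor(f["color"],cv2.COLOR_BGR2HSV)
    z=cv2.medianBlur(np.nan_to_num(f["P"][...,2]).astype(np.float32),3)
    tray=np.zeros(z.shape,np.uint8); tray[155:215,298:392]=1
    m=((hsv[...,1]>90)&(z>.026)&(z<.09)&(tray>0)).astype(np.uint8)
    out=[]
    for c in cv2.findContours(m,cv2.RETR_EXTERNAL,cv2.CHAIN_APPROX_NONE)[0]:
        if cv2.contourArea(c)<40: continue
        zz=np.median(z[cv2.drawContours(np.zeros_like(m),[c],-1,1,-1)>0])
        w=np.array([ray(f,*p,zz)[:2] for p in c[:,0].astype(float)],np.float32)
        (x,y),(a,b),an=cv2.minAreaRect(w*1000)
        k="head" if max(a,b)/min(a,b)>1.25 else "foot"
        if a<b: an+=90
        an=(an+90)%180-90
        out.append((k,round(x/1000,4),round(y/1000,4),round(an,1)))
        print(k,round(x),round(y),"yaw %.0f"%an,"size %.0f %.0f"%(max(a,b),min(a,b)),"z %.0f"%(zz*1000))
    return out
TOTE=(.4739,-.2917,-2.6)
def tote(f):
    z=f["P"][...,2]; m=(z>.03)&(z<.05); k=np.zeros_like(m);k[165:272,400:500]=1
    v,u=np.nonzero(m&k); b=cv2.boxPoints(cv2.minAreaRect(np.stack([u,v],1).astype(np.float32)))
    q=np.array([ray(f,*p,.04)[:2] for p in b]); print("tote",q.mean(0).round(4),np.linalg.norm(q-np.roll(q,1,0),axis=1).round(3))
def intote(x,y):
    a=np.radians(TOTE[2]);return np.round([TOTE[0]+np.cos(a)*x-np.sin(a)*y,TOTE[1]+np.sin(a)*x+np.cos(a)*y],4)
def goal(x,y,zreal,yaw): go(x,y,zreal-.029,yaw)
E
python3 - <<'E'
from h import *
f=grab("top"); parts(f); tote(f)
for n,u,v,h in [("bore",316.6,172.2,.060),("bore",315.2,199.6,.060),("bore",372.5,196.2,.060),("win",345,174.5,.052),("win",368,174.5,.052),("win",341.7,202.2,.052)]: print(n,ray(f,u,v,h).round(4))
E
```

```text
foot 519 110 yaw 2 size 33 33 z 58
foot 534 -58 yaw 1 size 36 36 z 59
head 524 31 yaw 2 size 57 36 z 50
foot 601 108 yaw 2 size 36 36 z 59
head 607 -43 yaw 10 size 60 38 z 50
head 605 24 yaw 2 size 57 36 z 51
tote [ 0.4739 -0.2918] [0.212 0.241 0.213 0.241]
bore [0.6001 0.1061 0.06  ]
bore [0.5184 0.1079 0.06  ]
bore [ 0.5333 -0.0619  0.06  ]
win [0.5963 0.0209 0.052 ]
win [ 0.5983 -0.0479  0.052 ]
win [0.5132 0.0286 0.052 ]
```

```bash
python3 -c "
from h import *
goal(.5335,-.060,.16,3)"
```

```text
from [0.3996 0.3539 0.1635] rot [180.   -0.   94.4] shift [-422.9  102.    32.5] rz 1.595
```

```bash
python3 -m crank '[[-423,102,0,0,0,1.595,0.32],[-423,102,0,0,0,1.595,0.32],[-423,102,0,0,0,1.595,0.32],[-423,102,0,0,0,1.595,0.32],[-423,102,0,0,0,1.595,0.32],[-423,102,0,0,0,1.595,0.32],[-423,102,0,0,0,1.595,0.32],[-423,102,0,0,0,1.595,0.32]]'; python3 -m crank '[[0,0,0,0,0,0.1,0.32],[0,0,0,0,0,0.1,0.32],[0,0,0,0,0,0.1,0.32],[0,0,0,0,0,0.1,0.32],[0,0,0,0,0,0.1,0.32],[0,0,0,0,0,0.1,0.32],[0,0,0,0,0,0.1,0.32],[0,0,0,0,0,0.1,0.32]]';  python3 -c "
from h import *
goal(.5335,-.060,.026,3)"
```

```text
time: 14.7
ee_pos: [0.5348, -0.0636, 0.1635]
ee_rot: [179.9, -0.1, 7.8]
wrist_force: [-0.7, 1.2, 0.1]
width: 0.0561
grip_force: 0.0
time: 15.7
ee_pos: [0.5337, -0.0595, 0.1634]
ee_rot: [180.0, 0.0, 2.7]
wrist_force: [-0.3, -0.6, -0.0]
width: 0.0562
grip_force: 0.0
from [ 0.5337 -0.0595  0.1634] rot [180.    0.    2.7] shift [ -0.2   0.5 166.4] rz -0.004
```

```bash
python3 -m crank '[[0,0,40,0,0,0,0.32],[0,0,80,0,0,0,0.32],[0,0,110,0,0,0,0.32],[0,0,130,0,0,0,0.32],[0,0,148,0,0,0,0.32],[0,0,160,0,0,0,0.32],[0,0,165,0,0,0,0.32],[0,0,165,0,0,0,0.32]]'; python3 -m crank '[[0,0,0,0,0,0,-1],[0,0,0,0,0,0,-1],[0,0,0,0,0,0,-1],[0,0,0,0,0,0,-1],[0,0,0,0,0,0,-1],[0,0,-10,0,0,0,-1],[0,0,-30,0,0,0,-1],[0,0,-60,0,0,0,-1]]' 40;  python3 -c "
from h import *
print(intote(56,60)/1 if 0 else intote(.056,.060));x,y=intote(.056,.060)
goal(x,y,.14,-2)"
```

```text
time: 16.7
ee_pos: [0.5338, -0.0595, -0.0016]
ee_rot: [-180.0, -0.0, 2.7]
wrist_force: [0.4, 0.5, -0.6]
width: 0.0562
grip_force: 0.0
time: 17.7
ee_pos: [0.5329, -0.0594, 0.0589]
ee_rot: [-180.0, 0.1, 2.7]
wrist_force: [0.6, 0.0, 0.4]
width: 0.0361
grip_force: 40.0
[ 0.5326 -0.2343]
from [ 0.5329 -0.0594  0.0589] rot [-1.8e+02  1.0e-01  2.7e+00] shift [ -8.7 174.7 -52.1] rz 0.083
```

```bash
python3 -m crank '[[0,20,-30,0,0,0,-1],[-3,60,-30,0,0,0.03,-1],[-6,110,-30,0,0,0.08,-1],[-9,150,-30,0,0,0.08,-1],[-9,175,-30,0,0,0.08,-1],[-9,175,-30,0,0,0.08,-1],[-9,175,-30,0,0,0.08,-1],[-9,175,-30,0,0,0.08,-1]]'; python3 -c "
from h import *
f=grab('top'); parts(f);tote(f)
goal(*intote(.056,.060),.019,-2)"
```

```text
time: 18.7
ee_pos: [0.5329, -0.2337, 0.0885]
ee_rot: [-180.0, 0.0, -1.8]
wrist_force: [0.2, -0.0, -1.4]
width: 0.0363
grip_force: 40.1
foot 519 110 yaw 2 size 33 33 z 59
head 524 31 yaw 2 size 57 36 z 51
foot 601 108 yaw 2 size 36 36 z 59
head 607 -43 yaw 10 size 60 38 z 51
head 605 24 yaw 2 size 57 36 z 51
tote [ 0.4754 -0.291 ] [0.212 0.239 0.214 0.239]
from [ 0.533  -0.2338  0.0885] rot [-180.     0.    -1.8] shift [-0.4  0.6 98.5] rz 0.004
```

```bash
python3 -m crank '[[0,0,30,0,0,0,-1],[0,0,60,0,0,0,-1],[0,0,80,0,0,0,-1],[0,0,90,0,0,0,-1],[0,0,95,0,0,0,-1],[0,0,98,0,0,0,-1],[0,0,98,0,0,0,-1],[0,0,98,0,0,0,-1]]'; python3 -m crank '[[0,0,0,0,0,0,0.08],[0,0,0,0,0,0,0.08],[0,0,0,0,0,0,0.08],[0,0,-20,0,0,0,0.08],[0,0,-60,0,0,0,0.08],[0,0,-110,0,0,0,0.2],[0,0,-110,0,0,0,0.2],[0,0,-110,0,0,0,0.2]]';  python3 -c "
from h import *
a=np.radians(8)
goal(.607-.007*np.cos(a),-.045-.007*np.sin(a),.13,8)"
```

```text
time: 19.75
ee_pos: [0.5334, -0.2349, -0.0091]
ee_rot: [180.0, -0.0, -1.8]
wrist_force: [0.3, 0.1, 1.4]
width: 0.0364
grip_force: 40.1
time: 20.75
ee_pos: [0.5331, -0.2347, 0.1012]
ee_rot: [180.0, -0.1, -1.8]
wrist_force: [-0.9, 0.1, -0.3]
width: 0.0516
grip_force: 0.0
from [ 0.5331 -0.2347  0.1012] rot [ 1.8e+02 -1.0e-01 -1.8e+00] shift [  60.9 -190.8    0.2] rz -0.172
```

```bash
python3 -m crank '[[10,-40,0,0,0,-0.1,0.27],[30,-90,0,0,0,-0.17,0.27],[50,-140,0,0,0,-0.17,0.27],[61,-191,0,0,0,-0.17,0.27],[61,-191,0,0,0,-0.17,0.27],[61,-191,10,0,0,-0.17,0.27],[61,-191,20,0,0,-0.17,0.27],[61,-191,20,0,0,-0.17,0.27]]'; python3 -m crank '[[0,0,20,0,0,0,0.27],[0,0,45,0,0,0,0.27],[0,0,65,0,0,0,0.27],[0,0,80,0,0,0,0.27],[0,0,86,0,0,0,0.27],[0,0,86,0,0,0,0.27],[0,0,86,0,0,0,-1],[0,0,86,0,0,0,-1]]' 45; python3 -m crank '[[0,0,0,0,0,0,-1],[0,0,0,0,0,0,-1],[0,0,0,0,0,0,-1],[0,0,-15,0,0,0,-1],[0,0,-40,0,0,0,-1],[0,0,-70,0,0,0,-1],[0,0,-90,0,0,0,-1],[0,0,-90,0,0,0,-1]]';  python3 -c "
from h import *
x,y=intote(-.078-.007,.060); goal(x,y,.115,-2.6)"
```

```text
time: 21.75
ee_pos: [0.5988, -0.0468, 0.0789]
ee_rot: [-180.0, 0.2, 7.8]
wrist_force: [0.4, -0.4, 0.7]
width: 0.0542
grip_force: 0.0
time: 22.75
ee_pos: [0.6009, -0.0458, -0.0048]
ee_rot: [180.0, -0.1, 7.9]
wrist_force: [-0.0, -0.6, 2.6]
width: 0.0357
grip_force: 44.9
time: 23.75
ee_pos: [0.6014, -0.0459, 0.0866]
ee_rot: [180.0, -0.2, 7.9]
wrist_force: [0.3, -0.0, -0.5]
width: 0.0354
grip_force: 44.8
from [ 0.6014 -0.0459  0.0866] rot [180.   -0.2   7.9] shift [-2.327e+02  1.515e+02 -1.000e-01] rz 0.183
```

```bash
python3 -m crank '[[-20,40,0,0,0,0.05,-1],[-70,80,0,0,0,0.18,-1],[-120,120,0,0,0,0.18,-1],[-170,151,0,0,0,0.18,-1],[-215,151,0,0,0,0.18,-1],[-233,151,0,0,0,0.18,-1],[-233,151,0,0,0,0.18,-1],[-233,151,0,0,0,0.18,-1]]'; python3 -c "
from h import *
f=grab('top'); parts(f);tote(f)
goal(*intote(-.085,.060),.015,-2.6)"
```

```text
time: 24.75
ee_pos: [0.3916, -0.2275, 0.0845]
ee_rot: [180.0, -0.1, -2.4]
wrist_force: [0.4, -0.3, -0.3]
width: 0.0353
grip_force: 45.0
foot 519 110 yaw 2 size 33 33 z 59
head 524 31 yaw 2 size 57 36 z 50
foot 601 108 yaw 2 size 36 36 z 59
head 605 24 yaw 2 size 57 36 z 50
tote [ 0.4747 -0.2912] [0.212 0.24  0.214 0.24 ]
from [ 0.3916 -0.2274  0.0845] rot [ 1.8e+02 -1.0e-01 -2.4e+00] shift [-0.   0.5 98.5] rz 0.004
```

```bash
python3 -m crank '[[0,0,30,0,0,0,-1],[0,0,60,0,0,0,-1],[0,0,80,0,0,0,-1],[0,0,90,0,0,0,-1],[0,0,95,0,0,0,-1],[0,0,98,0,0,0,-1],[0,0,98,0,0,0,-1],[0,0,98,0,0,0,-1]]'; python3 -m crank '[[0,0,0,0,0,0,0.08],[0,0,0,0,0,0,0.08],[0,0,0,0,0,0,0.08],[0,0,-20,0,0,0,0.08],[0,0,-60,0,0,0,0.08],[0,0,-115,0,0,0,0.2],[0,0,-115,0,0,0,0.2],[0,0,-115,0,0,0,0.2]]';  python3 -c "
from h import *
f=grab('top'); parts(f)
a=np.radians(2)
goal(.605-.007*np.cos(a),.0225-.007*np.sin(a),.13,2)"
```

```text
time: 25.8
ee_pos: [0.3904, -0.2276, -0.0132]
ee_rot: [180.0, -0.0, -2.4]
wrist_force: [0.3, -0.7, -0.9]
width: 0.0353
grip_force: 45.0
time: 26.8
ee_pos: [0.3898, -0.2272, 0.1012]
ee_rot: [180.0, -0.0, -2.4]
wrist_force: [-0.1, 0.1, -0.3]
width: 0.0512
grip_force: 0.0
foot 519 110 yaw 2 size 33 33 z 59
head 524 31 yaw 2 size 57 36 z 51
foot 601 108 yaw 2 size 36 36 z 59
head 605 24 yaw 2 size 57 36 z 50
from [ 0.3894 -0.2269  0.1006] rot [-1.8e+02  1.0e-01 -2.4e+00] shift [ 197.9 -257.8   -0.5] rz -0.077
```

```bash
python3 -m crank '[[30,-40,0,0,0,-0.03,0.27],[70,-80,0,0,0,-0.07,0.27],[110,-120,0,0,0,-0.08,0.27],[150,-165,0,0,0,-0.08,0.27],[180,-210,0,0,0,-0.08,0.27],[198,-258,0,0,0,-0.08,0.27],[198,-258,0,0,0,-0.08,0.27],[198,-258,15,0,0,-0.08,0.27]]'; python3 -m crank '[[0,0,20,0,0,0,0.27],[0,0,45,0,0,0,0.27],[0,0,65,0,0,0,0.27],[0,0,80,0,0,0,0.27],[0,0,90,0,0,0,0.27],[0,0,90,0,0,0,0.27],[0,0,90,0,0,0,-1],[0,0,90,0,0,0,-1]]' 45; python3 -m crank '[[0,0,0,0,0,0,-1],[0,0,0,0,0,0,-1],[0,0,0,0,0,0,-1],[0,0,-15,0,0,0,-1],[0,0,-40,0,0,0,-1],[0,0,-70,0,0,0,-1],[0,0,-90,0,0,0,-1],[0,0,-90,0,0,0,-1]]';  python3 -c "
from h import *
x,y=intote(-.078-.007,-.060); goal(x,y,.115,-2.6)"
```

```text
time: 27.85
ee_pos: [0.5984, 0.0219, 0.0851]
ee_rot: [180.0, 0.0, 2.2]
wrist_force: [0.3, 0.2, 0.6]
width: 0.054
grip_force: 0.0
time: 28.85
ee_pos: [0.5995, 0.0221, -0.0028]
ee_rot: [180.0, -0.1, 2.2]
wrist_force: [0.7, -0.1, 1.4]
width: 0.0352
grip_force: 44.5
time: 29.85
ee_pos: [0.6, 0.0221, 0.0885]
ee_rot: [180.0, -0.2, 2.2]
wrist_force: [0.3, 0.1, -1.3]
width: 0.0352
grip_force: 44.5
from [0.6    0.0221 0.0885] rot [180.   -0.2   2.2] shift [-227.5  361.6    1.7] rz 0.083
```

```bash
python3 -m crank '[[-20,50,0,0,0,0.05,-1],[-50,100,0,0,0,0.08,-1],[-85,150,0,0,0,0.08,-1],[-120,205,0,0,0,0.08,-1],[-155,255,0,0,0,0.08,-1],[-190,305,0,0,0,0.08,-1],[-227,361,0,0,0,0.08,-1],[-227,361,0,0,0,0.08,-1]]'; python3 -c "
from h import *
f=grab('top'); parts(f);tote(f)
goal(*intote(-.085,-.060),.018,-2.6)"
```

```text
time: 30.85
ee_pos: [0.3831, -0.3499, 0.0857]
ee_rot: [-180.0, 0.1, -2.7]
wrist_force: [0.9, 0.5, -0.9]
width: 0.0352
grip_force: 44.8
foot 519 110 yaw 2 size 33 33 z 59
head 524 31 yaw 2 size 57 36 z 51
foot 601 108 yaw 2 size 36 36 z 59
tote [ 0.474  -0.2915] [0.212 0.24  0.214 0.24 ]
from [ 0.3838 -0.3486  0.0857] rot [-1.8e+02  1.0e-01 -2.6e+00] shift [ 2.5 -0.9 96.7] rz -0.0
```

```bash
python3 -m crank '[[2,0,30,0,0,0,-1],[2,0,60,0,0,0,-1],[2,0,80,0,0,0,-1],[2,0,90,0,0,0,-1],[2,0,94,0,0,0,-1],[2,0,97,0,0,0,-1],[2,0,97,0,0,0,-1],[2,0,97,0,0,0,-1]]'; python3 -m crank '[[0,0,0,0,0,0,0.08],[0,0,0,0,0,0,0.08],[0,0,0,0,0,0,0.08],[0,0,-20,0,0,0,0.08],[0,0,-60,0,0,0,0.08],[0,0,-115,0,0,0,0.2],[0,0,-115,0,0,0,0.2],[0,0,-115,0,0,0,0.2]]';  python3 -c "
from h import *
f=grab('top'); parts(f)
a=np.radians(2)
goal(.524-.007*np.cos(a),.030-.007*np.sin(a),.13,2)"
```

```text
time: 31.9
ee_pos: [0.3879, -0.3476, -0.0101]
ee_rot: [180.0, -0.0, -2.4]
wrist_force: [0.2, -0.3, -1.2]
width: 0.0352
grip_force: 44.8
time: 32.9
ee_pos: [0.3874, -0.3472, 0.1043]
ee_rot: [180.0, -0.0, -2.4]
wrist_force: [-0.5, -0.4, 0.0]
width: 0.0511
grip_force: 0.0
foot 519 110 yaw 2 size 33 33 z 59
head 524 31 yaw 2 size 57 36 z 51
foot 601 108 yaw 2 size 36 36 z 59
from [ 0.387  -0.3468  0.1036] rot [-1.8e+02  1.0e-01 -2.4e+00] shift [ 114.  -381.7    2.8] rz -0.077
```

```bash
python3 -m crank '[[15,-45,0,0,0,-0.03,0.27],[35,-100,0,0,0,-0.07,0.27],[55,-155,0,0,0,-0.08,0.27],[75,-210,0,0,0,-0.08,0.27],[95,-265,0,0,0,-0.08,0.27],[110,-320,0,0,0,-0.08,0.27],[114,-370,0,0,0,-0.08,0.27],[114,-382,0,0,0,-0.08,0.27]]'; python3 -m crank '[[0,0,10,0,0,0,0.27],[0,0,35,0,0,0,0.27],[0,0,65,0,0,0,0.27],[0,0,90,0,0,0,0.27],[0,0,105,0,0,0,0.27],[0,0,107,0,0,0,0.27],[0,0,107,0,0,0,0.27],[0,0,107,0,0,0,-1]]' 45; python3 -m crank '[[0,0,0,0,0,0,-1],[0,0,0,0,0,0,-1],[0,0,0,0,0,0,-1],[0,0,0,0,0,0,-1],[0,0,-20,0,0,0,-1],[0,0,-50,0,0,0,-1],[0,0,-90,0,0,0,-1],[0,0,-90,0,0,0,-1]]';  python3 -c "
from h import *
x,y=intote(-.026-.007,0); goal(x,y,.115,-2.6)"
```

```text
time: 33.95
ee_pos: [0.5168, 0.0319, 0.1028]
ee_rot: [-180.0, 0.2, 2.3]
wrist_force: [0.8, -1.9, 0.6]
width: 0.0543
grip_force: 0.0
time: 34.95
ee_pos: [0.5183, 0.0295, -0.0018]
ee_rot: [-180.0, -0.1, 2.2]
wrist_force: [0.3, 0.7, 0.1]
width: 0.0372
grip_force: 0.4
time: 35.95
ee_pos: [0.5199, 0.0297, 0.0904]
ee_rot: [-180.0, -0.3, 2.2]
wrist_force: [-0.2, -1.2, -1.2]
width: 0.0352
grip_force: 44.7
from [0.5199 0.0297 0.0904] rot [-180.    -0.3    2.2] shift [-91.1 316.7   3.8] rz 0.083
```

```bash
python3 -m crank '[[-5,40,0,0,0,0.04,-1],[-20,85,0,0,0,0.08,-1],[-35,135,0,0,0,0.08,-1],[-50,185,0,0,0,0.08,-1],[-65,235,0,0,0,0.08,-1],[-80,285,0,0,0,0.08,-1],[-91,317,0,0,0,0.08,-1],[-91,317,0,0,0,0.08,-1]]'; python3 -c "
from h import *
f=grab('top'); parts(f);tote(f)
goal(*intote(-.033,0),.020,-2.6)"
```

```text
time: 36.95
ee_pos: [0.4376, -0.2923, 0.0866]
ee_rot: [-180.0, 0.0, -2.6]
wrist_force: [0.1, 1.4, -0.6]
width: 0.0351
grip_force: 44.9
foot 520 110 yaw 2 size 36 33 z 59
foot 601 108 yaw 2 size 36 36 z 59
tote [ 0.474  -0.2909] [0.211 0.24  0.212 0.24 ]
from [ 0.4378 -0.291   0.0866] rot [-1.8e+02  1.0e-01 -2.5e+00] shift [ 3.1 -0.9 95.6] rz 0.001
```

```bash
python3 -m crank '[[2,0,30,0,0,0,-1],[2,0,60,0,0,0,-1],[2,0,80,0,0,0,-1],[2,0,90,0,0,0,-1],[2,0,94,0,0,0,-1],[2,0,96,0,0,0,-1],[2,0,96,0,0,0,-1],[2,0,96,0,0,0,-1]]'; python3 -m crank '[[0,0,0,0,0,0,0.08],[0,0,0,0,0,0,0.08],[0,0,0,0,0,0,0.08],[0,0,-20,0,0,0,0.08],[0,0,-60,0,0,0,0.08],[0,0,-115,0,0,0,0.2],[0,0,-115,0,0,0,0.2],[0,0,-115,0,0,0,0.2]]';  python3 -c "
from h import *
f=grab('top'); parts(f)
goal(.519,.109,.13,4)"
```

```text
time: 38.0
ee_pos: [0.441, -0.291, -0.0081]
ee_rot: [180.0, -0.0, -2.4]
wrist_force: [0.4, 0.1, -0.8]
width: 0.0355
grip_force: 44.9
time: 39.0
ee_pos: [0.4405, -0.2907, 0.1062]
ee_rot: [180.0, -0.0, -2.4]
wrist_force: [-0.2, 0.2, -1.4]
width: 0.0513
grip_force: 0.0
foot 520 110 yaw 2 size 36 33 z 59
foot 601 108 yaw 2 size 36 36 z 59
from [ 0.44   -0.2903  0.1055] rot [-1.8e+02  1.0e-01 -2.4e+00] shift [  62.1 -402.3    4.7] rz -0.112
```

```bash
python3 -m crank '[[5,-45,0,0,0,-0.03,0.18],[15,-100,0,0,0,-0.07,0.18],[25,-155,0,0,0,-0.11,0.18],[35,-210,0,0,0,-0.11,0.18],[45,-265,0,0,0,-0.11,0.18],[55,-320,0,0,0,-0.11,0.18],[62,-370,0,0,0,-0.11,0.18],[62,-402,0,0,0,-0.11,0.18]]'; python3 -m crank '[[0,0,10,0,0,0,0.18],[0,0,20,0,0,0,0.18],[0,0,30,0,0,0,0.18],[0,0,30,0,0,0,0.18],[0,0,30,0,0,0,0.18],[0,0,30,0,0,0,0.18],[0,0,30,0,0,0,0.18],[0,0,30,0,0,0,0.18]]' 45; python3 -c "
from h import *
goal(.519,.1085,.034,4)"
```

```text
time: 40.05
ee_pos: [0.5189, 0.1103, 0.1047]
ee_rot: [180.0, 0.1, 4.0]
wrist_force: [0.6, -0.3, -0.4]
width: 0.0501
grip_force: 0.0
time: 41.05
ee_pos: [0.5197, 0.1082, 0.0766]
ee_rot: [-180.0, -0.0, 3.9]
wrist_force: [-0.5, 0.5, 0.6]
width: 0.0504
grip_force: 0.0
from [0.5197 0.1082 0.0766] rot [-180.    -0.     3.9] shift [-0.7 -0.3 71.6] rz -0.002
```

```bash
python3 -m crank '[[0,0,20,0,0,0,0.18],[0,0,45,0,0,0,0.18],[0,0,62,0,0,0,0.18],[0,0,71,0,0,0,0.18],[0,0,71,0,0,0,0.18],[0,0,71,0,0,0,-1],[0,0,71,0,0,0,-1],[0,0,71,0,0,0,-1]]' 45; python3 -m crank '[[0,0,0,0,0,0,-1],[0,0,0,0,0,0,-1],[0,0,-15,0,0,0,-1],[0,0,-40,0,0,0,-1],[0,0,-80,0,0,0,-1],[0,0,-100,0,0,0,-1],[0,0,-100,0,0,0,-1],[0,0,-100,0,0,0,-1]]';  python3 -c "
from h import *
x,y=intote(.056,-.06); goal(x,y,.135,-2.6)"
```

```text
time: 42.05
ee_pos: [0.5203, 0.1084, 0.0061]
ee_rot: [-180.0, -0.1, 3.9]
wrist_force: [0.2, -0.5, 5.0]
width: 0.0353
grip_force: 45.2
time: 43.05
ee_pos: [0.519, 0.1081, 0.1049]
ee_rot: [180.0, 0.0, 3.9]
wrist_force: [-1.4, -0.0, -0.8]
width: 0.0354
grip_force: 44.9
from [0.519  0.1081 0.1049] rot [180.    0.    3.9] shift [-23.2 461.8  -1. ] rz 0.113
```

```bash
python3 -m crank '[[0,40,0,0,0,0.05,-1],[-5,95,0,0,0,0.11,-1],[-10,150,0,0,0,0.11,-1],[-15,205,0,0,0,0.11,-1],[-18,260,0,0,0,0.11,-1],[-20,315,0,0,0,0.11,-1],[-23,370,0,0,0,0.11,-1],[-23,425,0,0,0,0.11,-1]]'; python3 -m crank '[[0,20,0,0,0,0,-1],[0,37,0,0,0,0,-1],[0,37,0,0,0,0,-1],[0,37,0,0,0,0,-1],[0,37,0,0,0,0,-1],[0,37,0,0,0,0,-1],[0,37,0,0,0,0,-1],[0,37,0,0,0,0,-1]]'; python3 -c "
from h import *
f=grab('top'); parts(f);tote(f)
goal(*intote(.056,-.06),.026,-2.6)"
```

```text
time: 44.05
ee_pos: [0.5243, -0.3187, 0.1038]
ee_rot: [-179.9, 0.1, -2.4]
wrist_force: [1.0, 0.1, 0.2]
width: 0.0353
grip_force: 45.0
time: 45.05
ee_pos: [0.5239, -0.3542, 0.1055]
ee_rot: [180.0, -0.0, -2.4]
wrist_force: [-0.2, 0.0, -0.0]
width: 0.0349
grip_force: 45.1
foot 601 108 yaw 2 size 36 36 z 59
tote [ 0.4739 -0.2917] [0.213 0.24  0.214 0.24 ]
from [ 0.5239 -0.3543  0.1054] rot [180.   -0.   -2.4] shift [  3.2  -0.2 108.4] rz 0.003
```

```bash
python3 -m crank '[[3,0,30,0,0,0,-1],[3,0,65,0,0,0,-1],[3,0,90,0,0,0,-1],[3,0,100,0,0,0,-1],[3,0,105,0,0,0,-1],[3,0,108,0,0,0,-1],[3,0,108,0,0,0,-1],[3,0,108,0,0,0,-1]]'; python3 -m crank '[[0,0,0,0,0,0,0.08],[0,0,0,0,0,0,0.08],[0,0,0,0,0,0,0.08],[0,0,-20,0,0,0,0.08],[0,0,-60,0,0,0,0.08],[0,0,-110,0,0,0,0.2],[0,0,-110,0,0,0,0.2],[0,0,-110,0,0,0,0.2]]';  python3 -c "
from h import *
f=grab('top'); parts(f)
goal(.601,.107,.13,4)"
```

```text
time: 46.1
ee_pos: [0.5272, -0.3547, -0.0019]
ee_rot: [180.0, -0.0, -2.4]
wrist_force: [-0.2, -0.1, -0.7]
width: 0.0351
grip_force: 45.1
time: 47.1
ee_pos: [0.5269, -0.3544, 0.1082]
ee_rot: [180.0, -0.0, -2.4]
wrist_force: [-0.2, -0.4, 0.1]
width: 0.0512
grip_force: 0.0
foot 601 108 yaw 2 size 36 36 z 59
from [ 0.5264 -0.3541  0.1072] rot [-180.     0.    -2.4] shift [  55.1 -463.8    6.4] rz -0.112
```

```bash
python3 -m crank '[[5,-40,0,0,0,-0.05,0.18],[10,-95,0,0,0,-0.11,0.18],[15,-150,0,0,0,-0.11,0.18],[20,-205,0,0,0,-0.11,0.18],[25,-260,0,0,0,-0.11,0.18],[30,-315,0,0,0,-0.11,0.18],[40,-370,0,0,0,-0.11,0.18],[55,-425,0,0,0,-0.11,0.18]]'; python3 -m crank '[[0,-20,0,0,0,0,0.18],[0,-39,10,0,0,0,0.18],[0,-39,30,0,0,0,0.18],[0,-39,30,0,0,0,0.18],[0,-39,30,0,0,0,0.18],[0,-39,30,0,0,0,0.18],[0,-39,30,0,0,0,0.18],[0,-39,30,0,0,0,0.18]]' 45; python3 -c "
from h import *
goal(.601,.107,.034,4)"
```

```text
time: 48.15
ee_pos: [0.5987, 0.0696, 0.1061]
ee_rot: [180.0, 0.2, 3.9]
wrist_force: [0.3, 0.2, 0.1]
width: 0.0504
grip_force: 0.0
time: 49.15
ee_pos: [0.5973, 0.1067, 0.0777]
ee_rot: [-180.0, -0.0, 3.9]
wrist_force: [0.4, -0.4, 0.1]
width: 0.0504
grip_force: 0.0
from [0.5973 0.1067 0.0777] rot [-180.    -0.     3.9] shift [ 3.7 -0.  72.7] rz -0.002
```

```bash
python3 -m crank '[[4,0,20,0,0,0,0.18],[4,0,45,0,0,0,0.18],[4,0,63,0,0,0,0.18],[4,0,72,0,0,0,0.18],[4,0,72,0,0,0,0.18],[4,0,72,0,0,0,-1],[4,0,72,0,0,0,-1],[4,0,72,0,0,0,-1]]' 45; python3 -m crank '[[0,0,0,0,0,0,-1],[0,0,0,0,0,0,-1],[0,0,-15,0,0,0,-1],[0,0,-40,0,0,0,-1],[0,0,-80,0,0,0,-1],[0,0,-100,0,0,0,-1],[0,0,-100,0,0,0,-1],[0,0,-100,0,0,0,-1]]';  python3 -c "
from h import *
x,y=intote(.086,0); goal(x,y,.135,-2.6)"
```

```text
time: 50.15
ee_pos: [0.6016, 0.1071, 0.006]
ee_rot: [-180.0, -0.1, 3.9]
wrist_force: [-0.0, -0.3, 1.9]
width: 0.037
grip_force: 45.2
time: 51.15
ee_pos: [0.6004, 0.1069, 0.1048]
ee_rot: [180.0, 0.1, 3.9]
wrist_force: [-0.9, 0.5, 0.2]
width: 0.037
grip_force: 45.1
from [0.6004 0.1069 0.1048] rot [1.8e+02 1.0e-01 3.9e+00] shift [-67.8 398.9  -1.1] rz 0.113
```

```bash
python3 -m crank '[[-10,40,0,0,0,0.05,-1],[-20,95,0,0,0,0.11,-1],[-30,150,0,0,0,0.11,-1],[-40,205,0,0,0,0.11,-1],[-50,260,0,0,0,0.11,-1],[-60,315,0,0,0,0.11,-1],[-68,370,0,0,0,0.11,-1],[-68,399,0,0,0,0.11,-1]]'; python3 -m crank '[[0,0,0,0,0,0,-1],[0,0,0,0,0,0,-1],[0,0,0,0,0,0,-1],[0,0,0,0,0,0,-1],[0,0,0,0,0,0,-1],[0,0,0,0,0,0,-1],[0,0,0,0,0,0,-1],[0,0,0,0,0,0,-1]]'; python3 -c "
from h import *
f=grab('top'); parts(f);tote(f)
goal(*intote(.086,0),.026,-2.6)
cv2.imwrite('pics/t3.png',cv2.resize(f['color'][110:280,290:510],(770,595)))"
```

```text
time: 52.15
ee_pos: [0.5587, -0.298, 0.1038]
ee_rot: [-180.0, 0.1, -2.5]
wrist_force: [1.3, 0.3, -0.5]
width: 0.0368
grip_force: 45.2
time: 53.15
ee_pos: [0.5602, -0.2957, 0.1054]
ee_rot: [180.0, 0.0, -2.4]
wrist_force: [0.4, -0.2, -0.5]
width: 0.0368
grip_force: 45.2
tote [ 0.4752 -0.2648] [0.161 0.24  0.162 0.24 ]
from [ 0.5603 -0.2957  0.1054] rot [180.    0.   -2.4] shift [-5.000e-01 -1.000e-01  1.084e+02] rz 0.003
```

View pics/t3.png

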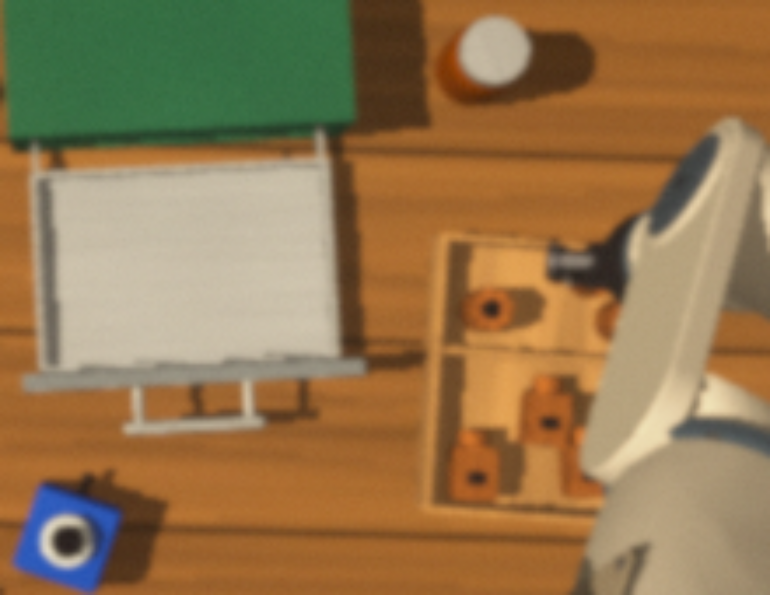

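The tray is empty. The tote holds two feet and three heads in their own compartments, the third foot is hanging over the small one, and the jar is undisturbed.

```bash
python3 -m crank '[[0,0,30,0,0,0,-1],[0,0,65,0,0,0,-1],[0,0,90,0,0,0,-1],[0,0,100,0,0,0,-1],[0,0,105,0,0,0,-1],[0,0,108,0,0,0,-1],[0,0,108,0,0,0,-1],[0,0,108,0,0,0,-1]]'; python3 -m crank '[[0,0,0,0,0,0,0.08],[0,0,0,0,0,0,0.08],[0,0,0,0,0,0,0.08],[0,0,-20,0,0,0,0.08],[0,0,-60,0,0,0,0.08],[0,0,-110,0,0,0,0.08],[0,0,-140,0,0,0,-0.34],[0,0,-140,0,0,0,-0.34]]';  python3 -c "
from h import *
goal(.425,.0153,.16,94.3)"
```

```text
time: 54.2
ee_pos: [0.5606, -0.2959, -0.002]
ee_rot: [180.0, -0.0, -2.4]
wrist_force: [-0.5, -1.0, -1.0]
width: 0.0371
grip_force: 45.2
time: 55.2
ee_pos: [0.5622, -0.2967, 0.1417]
ee_rot: [179.8, -0.3, -2.4]
wrist_force: [-0.1, -1.4, -0.9]
width: 0.0279
grip_force: 0.0
from [ 0.5622 -0.2967  0.1417] rot [179.8  -0.3  -2.4] shift [-150.3 -305.9    9. ] rz -1.688
```

```bash
python3 -m crank '[[-150,-306,0,0,0,-1.688,-0.34],[-150,-306,0,0,0,-1.688,-0.34],[-150,-306,0,0,0,-1.688,-0.34],[-150,-306,0,0,0,-1.688,-0.34],[-150,-306,0,0,0,-1.688,-0.34],[-150,-306,0,0,0,-1.688,-0.34],[-150,-306,0,0,0,-1.688,-0.34],[-150,-306,0,0,0,-1.688,-0.34]]'; python3 -c "
from h import *
f=grab('top'); tote(f); parts(f)
cv2.imwrite('pics/t4.png',cv2.resize(f['color'][110:280,290:510],(770,595)))
goal(.425,.0153,.10,94.3)"
```

```text
time: 56.2
ee_pos: [0.4225, 0.0169, 0.1371]
ee_rot: [-180.0, 0.0, 84.0]
wrist_force: [0.2, 0.7, 1.0]
width: 0.0278
grip_force: 0.0
tote [ 0.474 -0.291] [0.213 0.241 0.214 0.241]
from [0.4226 0.0167 0.1371] rot [-180.     0.    84.5] shift [-1.2  2.6 66.1] rz -0.172
```

View pics/t4.png

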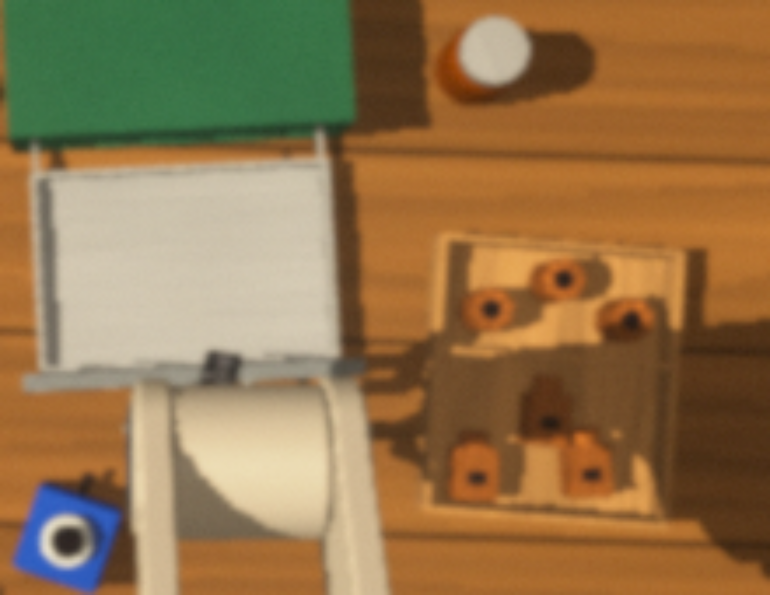

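All six parts sit in their correct compartments. Next I'll grip the bar and push the drawer home.

```bash
python3 -m crank '[[-1,3,20,0,0,-0.172,-0.34],[-1,3,45,0,0,-0.172,-0.34],[-1,3,66,0,0,-0.172,-0.34],[-1,3,66,0,0,-0.172,-0.34],[-1,3,66,0,0,-0.172,-0.34],[-1,3,66,0,0,-0.172,-0.34],[-1,3,66,0,0,-0.172,-0.34],[-1,3,66,0,0,-0.172,-0.34]]'; python3 -c "
from h import *
goal(.4255,.0153,.0425,94.3)"
```

```text
time: 57.25
ee_pos: [0.4264, 0.0151, 0.0717]
ee_rot: [180.0, 0.0, 93.4]
wrist_force: [-0.0, 0.4, -0.8]
width: 0.0281
grip_force: 0.0
from [0.4264 0.0151 0.0717] rot [180.    0.   93.4] shift [ 0.3 -0.9 58.2] rz -0.016
```

```bash
python3 -m crank '[[0,-1,15,0,0,-0.016,-0.34],[0,-1,30,0,0,-0.016,-0.34],[0,-1,45,0,0,-0.016,-0.34],[0,-1,55,0,0,-0.016,-0.34],[0,-1,58,0,0,-0.016,-0.34],[0,-1,58,0,0,-0.016,-1],[0,-1,58,0,0,-0.016,-1],[0,-1,58,0,0,-0.016,-1]]' 40
```

```text
time: 58.25
ee_pos: [0.4257, 0.0151, 0.0137]
ee_rot: [179.9, 0.0, 94.3]
wrist_force: [1.5, -0.3, -4.4]
width: 0.0096
grip_force: 39.0
```

```bash
python3 -m crank '[[0,15,0,0,0,0,-1],[0,40,0,0,0,0,-1],[0,65,0,0,0,0,-1],[0,90,0,0,0,0,-1],[0,115,0,0,0,0,-1],[0,140,0,0,0,0,-1],[0,165,0,0,0,0,-1],[0,185,0,0,0,0,-1]]'; python3 -m crank '[[0,3,0,0,0,0,-1],[0,6,0,0,0,0,-1],[0,9,0,0,0,0,-1],[0,11,0,0,0,0,-1],[0,12,0,0,0,0,-1],[0,12,0,0,0,0,-1],[0,12,0,0,0,0,-1],[0,12,0,0,0,0,-1]]'
```

```text
time: 59.25
ee_pos: [0.6106, 0.0295, 0.0137]
ee_rot: [-180.0, -0.0, 94.3]
wrist_force: [-1.9, 2.8, 4.2]
width: 0.0089
grip_force: 39.8
time: 60.25
ee_pos: [0.6209, 0.0304, 0.0137]
ee_rot: [-180.0, -0.0, 94.3]
wrist_force: [-1.3, 6.1, 2.4]
width: 0.0094
grip_force: 41.2
```

```bash
python3 -m crank '[[0,1,0,0,0,0,-1],[0,2,0,0,0,0,-1],[0,3,0,0,0,0,-1],[0,4,0,0,0,0,-1],[0,5,0,0,0,0,-1],[0,5,0,0,0,0,-1],[0,5,0,0,0,0,-1],[0,5,0,0,0,0,-1]]'; python3 -m crank '[[0,1,0,0,0,0,-1],[0,2,0,0,0,0,-1],[0,3,0,0,0,0,-1],[0,3,0,0,0,0,-1],[0,3,0,0,0,0,-1],[0,3,0,0,0,0,-1],[0,3,0,0,0,0,-1],[0,3,0,0,0,0,-1]]'
```

```text
time: 61.25
ee_pos: [0.625, 0.0307, 0.0136]
ee_rot: [-179.9, -0.0, 94.3]
wrist_force: [-3.7, 5.3, 5.6]
width: 0.0096
grip_force: 41.5
time: 62.25
ee_pos: [0.6249, 0.0307, 0.0136]
ee_rot: [-179.5, -0.0, 94.3]
wrist_force: [-14.4, 3.5, 14.8]
width: 0.0091
grip_force: 42.5
```

```bash
python3 -m crank '[[0,-4,0,0,0,0,-1],[0,-4,0,0,0,0,-1],[0,-4,0,0,0,0,-0.34],[0,-4,0,0,0,0,-0.34],[0,-4,-30,0,0,0,-0.34],[0,-4,-70,0,0,0,-0.34],[0,-4,-120,0,0,0,-0.34],[0,-4,-130,0,0,0,-0.34]]'; python3 - <<'E'
from h import *
f=grab("scene");P=f["P"]
V=cv2.cvtColor(f["color"],cv2.COLOR_BGR2HSV)
# button from second view: light/dark round top above the grey box near (378,158)
k=np.zeros(P.shape[:2],bool);k[140:182,362:398]=1
m=k&(P[...,2]>.058)&(P[...,2]<.085)
w=P[m];print("btn scene",len(w),np.median(w,0),w.min(0),w.max(0))
v,u=np.nonzero(m&(V[...,2]<80));print("dark",len(u),u.mean() if len(u) else 0,ray(f,u.mean(),v.mean(),.072) if len(u) else 0)
goal(.505,.353,.115,94.3)
E
```

```text
time: 63.25
ee_pos: [0.6277, 0.0298, 0.1471]
ee_rot: [179.7, 0.0, 94.3]
wrist_force: [-0.0, 0.2, -0.3]
width: 0.0284
grip_force: 0.0
btn scene 119 [0.51232316 0.35370526 0.06375654] [0.48643245 0.33728588 0.05829683] [0.52965419 0.38120945 0.07523639]
dark 37 380.27027027027026 [0.50954623 0.35514629 0.072     ]
from [0.6273 0.0298 0.1466] rot [179.7   0.   94.3] shift [331.4 -98.1  60. ] rz -0.0
```

```bash
python3 -m crank '[[50,-10,0,0,0,0,-1],[110,-25,0,0,0,0,-1],[170,-45,0,0,0,0,-1],[230,-65,0,0,0,0,-1],[280,-80,0,0,0,0,-1],[331,-96,0,0,0,0,-1],[331,-96,40,0,0,0,-1],[331,-96,75,0,0,0,-1]]'; python3 -m crank '[[0,0,0,0,0,0,-1],[0,0,0,0,0,0,-1],[0,0,0,0,0,0,-1],[0,0,0,0,0,0,-1],[0,0,0,0,0,0,-1],[0,0,0,0,0,0,-1],[0,0,0,0,0,0,-1],[0,0,0,0,0,0,-1]]'; python3 - <<'E'
from h import *
goal(.507,.354,.072,94.3)
f=grab("top");z=f["P"]
g=f['color'][110:280,170:400]
cv2.imwrite('pics/t5.png',cv2.resize(g,(800,591)))
# bar
k=(z[...,2]>.04)&(z[...,2]<.075);kk=np.zeros_like(k);kk[160:176,318:366]=1
v,u=np.nonzero(k&kk);r=cv2.fitLine(np.stack([u,v],1).astype(np.float32),cv2.DIST_L2,0,.01,.01).ravel();print(len(u),r)
E
```

```text
time: 64.3
ee_pos: [0.5038, 0.3531, 0.066]
ee_rot: [-179.9, 0.1, 94.4]
wrist_force: [0.2, -1.5, -0.6]
width: -0.0001
grip_force: 0.0
time: 65.3
ee_pos: [0.5051, 0.3529, 0.0684]
ee_rot: [-180.0, 0.0, 94.3]
wrist_force: [0.7, -0.1, 0.2]
width: -0.0
grip_force: 0.0
from [0.5051 0.3529 0.0684] rot [-180.     0.    94.3] shift [ 0.9  2.  25.4] rz -0.0
164 [ 9.9923486e-01 -3.9112087e-02  3.4117682e+02  1.6460976e+02]
```

View pics/t5.png

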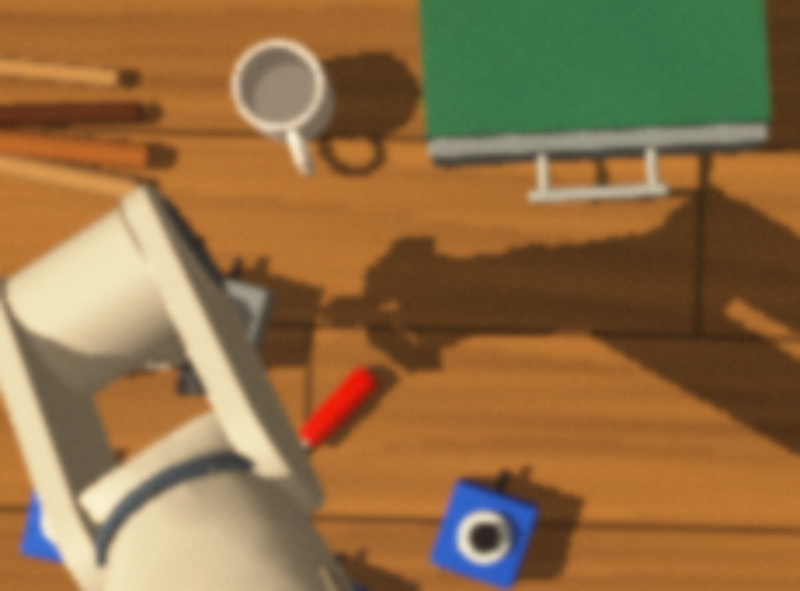

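The drawer is home: the bar is at row 164.6, against 166.4 at the start when it was slightly ajar. The mug and screwdriver are untouched. Now I press the button slowly.

```bash
python3 -m crank '[[1,2,6,0,0,0,-1],[1,2,12,0,0,0,-1],[1,2,18,0,0,0,-1],[1,2,22,0,0,0,-1],[1,2,24,0,0,0,-1],[1,2,26,0,0,0,-1],[1,2,27,0,0,0,-1],[1,2,27,0,0,0,-1]]'; python3 -m crank '[[0,0,1,0,0,0,-1],[0,0,2,0,0,0,-1],[0,0,3,0,0,0,-1],[0,0,3,0,0,0,-1],[0,0,3,0,0,0,-1],[0,0,3,0,0,0,-1],[0,0,3,0,0,0,-1],[0,0,3,0,0,0,-1]]'
```

```text
time: 66.35
ee_pos: [0.5068, 0.354, 0.0415]
ee_rot: [-180.0, 0.0, 94.3]
wrist_force: [-2.4, -0.9, 3.1]
width: 0.0001
grip_force: 1.4
time: 67.35
ee_pos: [0.507, 0.3541, 0.0384]
ee_rot: [-180.0, 0.0, 94.3]
wrist_force: [-1.4, -2.1, 5.1]
width: -0.0005
grip_force: 2.3
```

```bash
python3 -m crank '[[0,0,1,0,0,0,-1],[0,0,2,0,0,0,-1],[0,0,3,0,0,0,-1],[0,0,3,0,0,0,-1],[0,0,3,0,0,0,-1],[0,0,3,0,0,0,-1],[0,0,3,0,0,0,-1],[0,0,3,0,0,0,-1]]'
```

```text
time: 68.35
ee_pos: [0.5072, 0.3541, 0.0377]
ee_rot: [180.0, -0.0, 94.3]
wrist_force: [-6.9, -6.6, 28.8]
width: 0.0003
grip_force: 14.3
```

The force rose to 29 N, so the button is bottomed. I'll lift clear and check.

```bash
python3 -m crank '[[0,0,-15,0,0,0,-1],[0,0,-40,0,0,0,-1],[0,0,-80,0,0,0,-1],[0,0,-120,0,0,0,-1],[0,0,-120,0,0,0,-1],[0,0,-120,0,0,0,-1],[0,0,-120,0,0,0,-1],[0,0,-120,0,0,0,-1]]'; python3 - <<'E'
from h import *
f=grab("top"); cv2.imwrite("pics/t6.png",f["color"])
E
```

```text
time: 69.35
ee_pos: [0.5066, 0.3538, 0.1542]
ee_rot: [-179.9, 0.1, 94.3]
wrist_force: [-0.1, 0.3, 0.1]
width: 0.0
grip_force: 0.0
```

View pics/t6.png

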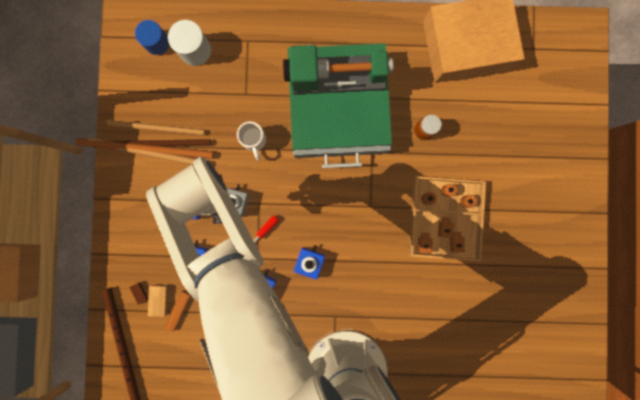

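The picture shows the drawer home at (342,160), all six parts in the tote at (450,218), the bystanders in place and the arm clear. I'm handing in.

```bash
python3 -c "
from bench import ctrl
print(ctrl.close_job())"
```

```text
the job is handed in; nothing more can be done
None
```

I emptied the drawer of its three heads and three feet into their own tote compartments, pushed it home, pressed the button to the bottom once, and handed the job in (no verdict was returned); the jar, screwdriver and mug were left alone.

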